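# Stir the grinding balls drying in a dish

### The job

The washed grinding balls are drying in the steel dish. Take the spoon from the white beaker and stir the balls with it, the spoon's tip down close to the floor of the dish, in at least two full wide rounds and until every ball has been rolled away from where it lay; then stand the spoon back in the beaker, bowl down. Keep all the balls in the dish, leave the dish and the beaker standing where they are, and do not disturb the other things on the bench.

Things in the scene. Friction and masses are not known exactly. Their poses are not given: they have to be found in the camera images.
- dish: open round flat-bottomed stainless-steel dish, loose on the bench, 200 mm across the rim (inner diameter 184 mm at the floor, 192 mm at the rim), 55 mm tall, wall 4 mm; origin at the centre of its underside, z up; the inner floor is 4 mm above the origin. Its x, y directions have no mark (any turn about z)
- beaker: tall round white porcelain beaker that the spoon stands in, loose on the bench, outer diameter 58 mm, inner diameter 50 mm, 85 mm tall, 0.4 kg; origin at the centre of its underside, z up; the inner floor is 5 mm above the origin
- spoon_center (a point): middle of the straight 200 mm lab spoon, 75 g; z runs along it from bowl to handle. Square black handle, 14 x 14 mm, from 18 mm below this point to 100 mm above it along z; then a 7 mm steel stem and a bowl 44 long, 26 wide (y), 8 deep (opens to +x). It starts bowl down in the beaker, leaning on the rim 26 degrees from vertical, away from the robot (+x) within 0.9 rad; y is level
- spoon_tip (a point): the lowest point of the spoon's bowl, at its very end, 100 mm from the middle of the spoon along its -z
- ball1: one of eight equal white ceramic (alumina) grinding balls, 30 mm diameter, 55 g, lying in one layer on the floor of the dish; origin at the ball's centre, axes turn with the ball (z is up at the start). They are polished and slippery (friction about 0.2) and roll freely; an upright spoon pushes them along easily, a slanted one rides up on them and may twist in the grip
- ball2: another of the eight grinding balls, as ball1
- ball3: another of the eight grinding balls, as ball1
- ball4: another of the eight grinding balls, as ball1
- ball5: another of the eight grinding balls, as ball1
- ball6: another of the eight grinding balls, as ball1
- ball7: another of the eight grinding balls, as ball1
- ball8: another of the eight grinding balls, as ball1
- grinding_bowl: bystander: empty round steel grinding bowl, 115 mm diameter, 85 mm tall, beyond the work; origin at the centre of its underside
- bowl_lid: bystander: round steel lid of the grinding bowl, 116 mm diameter, 20 mm tall, lying on the bench; origin at the centre of its underside
- wash_bottle: bystander: white plastic wash bottle, 70 mm diameter, 168 mm tall with a bent spout up to 215 mm; origin at the centre of its underside
- tissue_box: bystander: tissue box, 225 x 115 x 75 mm, fixed to the bench; origin at the centre of its underside
Mind the look-alikes: they are no part of the job. Leave any blue or green look-alike of the dish alone.

How it is judged:
By the outcome, as a careful person would: the job done as asked, in the order asked, and still so for the second after the job is handed in, with the robot touching nothing.
It also fails if it takes over 72 s, if anything falls off the work surface, if the arm or the gripper's body presses on something with over 40 N, if the wrist force passes 120 N, or if a joint passes its speed limit or range.

### The arm

A 6-joint arm with a two-finger parallel gripper is mounted at the origin on the work surface. World frame = base frame: x ahead of the robot, y to its left, z up, the work surface at z = 0. Lengths are in m, angles in degrees, forces in N, time in s.
With the tool pointing down it reaches from about 0.4 to 0.825 m from the base axis. Payload 7 kg.
Tool frame: the origin (TCP) lies between the finger pads; the fingertips stand 11 mm ahead of it and the grasp point (between the pads) lies 8 mm behind it (r.tcp_to_tips is the distance from the TCP to the fingertips, in m); x points along the fingers, y is the direction in which the jaws open and shut, and the axes are right-handed (so a half turn about x gives the same grasp; the last joint's range is limited). The gripper opens to 88 mm and grips with 3 to 60 N. Pads are 19 mm wide; open, the fingers measure 130 mm over their backs; the gripper's body (78 mm by 193 mm) begins 47 mm behind the grasp point.
Start: joints at [-53.509, 20.546, 0.682, 0, -70.136, -16.507], TCP at [0.231, -0.634, 0.238] pointing down, gripper open.
Joint ranges: [-176.03, 176.03], [-82.01, 121.73], [-58.28, 71.71], [-173.87, 95.51], [-174.79, -0.11], [-173.66, 173.66]. Speed limits (degrees/s): [136.94, 136.94, 172.46, 180, 180, 180].

### API

Orientations are given as [roll, pitch, yaw] about the fixed x, y, z axes, in that order (R = Rz(yaw) Ry(pitch) Rx(roll)).
In Python, from plant import r gives the robot as it stands.
- The arm moves only by the tool arm_command, never from a script. Its argument "plan" is a list of rows, each an object of numbers: "dx", "dy", "dz": the shift along the tool's x, y, z each as a share of 0.02 m, from -1 to 1; "wx", "wy", "wz": the turn, a rotation vector about the tool's x, y, z each as a share of 0.08 rad, from -1 to 1. In form: [{"dx": .., "dy": .., "dz": .., "wx": .., "wy": .., "wz": ..}, ...]. A call has 1 to 20 rows; each row shifts and turns the pose as measured when the row begins, along the tool's axes as they then stand; what a row does not reach is not made up. A row lasts 1/12 s, in which the tool goes at most 41.7 mm and 7.16 degrees, less where a joint would pass 70% of its speed; a pose out of reach is approached as far as the arm can. A call with a number of a shift or a turn outside -1 to 1 is refused whole. A call with a gripper value outside its range is refused whole. "fingers" is the closure, from -1 (fully open) to 1 (shut), so that 0 is half open, set as the call begins (left out, the last holds). The fingers move at their own pace and stop on an object; "force" is the grip in N (left out, the last holds). Time passes only in rows, so rows that do not move let the fingers close. It gives the time, the measured TCP pose, the force and the opening at its end, in the units of the state.
- r.get_state(): the state, without advancing time (a new reading comes with each control period).
- r.capture(name): name is "scene" or "side" or "wrist"; returns (picture, depth): 420x560x3 uint8, red, green, blue; 420x560 float32, m along the optical axis (not along the pixel's ray), 0 where there is no reading.
- r.camera_model(name): a dict with "vertical_fov" (degrees; the focal length in pixels is half the picture's height over the tangent of half this angle, whatever the lens; pixels are square), "cx", "cy" (the principal point, pixels), "dist" ([k1, k2, p1, p2, k3] as OpenCV has them; the pictures are not rectified), "R" (3x3) and "t" (3): a world point X has camera coordinates R X + t. Camera axes: x right, y down, z forward; pixel columns grow to the right and rows downward; lengths in m; the calibration is good to about 2 mm. A picture is of the moment at which its call begins: read the wrist's pose just before it. camera_model takes no time and is no camera call; for the wrist camera it gives the pose at the moment of the call.
- r.close_job(): hands the job in, once; it reports no verdict.
Trained networks look in the newest picture that a camera, given by its name, has taken for a name from the list of things; names that differ only in an ending like _2 or _b are one class to them, and where a whole thing is asked for, a point or a joint stands for the part that bears it (a point fixed in the world has none). Each returns a list of dicts, best first, with "score" (0 to 1); they miss things now and then, are a little off and sometimes report something else, mostly with a low value. They report only what shows in the picture. A call takes as long as a camera call. They do not tell look-alikes from the thing itself.
- r.cut_out(camera, query): "mask" (420x560 bool, what is visible of it) and "bbox" ([left, top, width, height] in pixels, round what is visible of it).
- r.spot_point(camera, query): "centre" ([column, row] in pixels: a listed point, or the origin of a listed thing).
The state is a dict: "time_s": time; "joints": joint angles; "qd": joint speeds; "joint_torque": joint torques, N m; "tcp_pos": TCP position; "eef_rot": TCP orientation; "contact_force": force on the tool from outside, world axes, zero at the start; "moment": the same for the moment, N m; "gripper_width": finger opening in m.
Only numpy, scipy, OpenCV 4.12 (cv2) and the standard library are available. Lean on these libraries where they do the work, as an engineer would, in place of code of your own. Each camera call takes 0.05 s, during which the arm holds its last target.

## Working session

There is one attempt and no reset: what is moved stays moved. The work goes in short steps, Python scripts to look and compute and a tool call to move; the robot and the scene stay as the last step left them, time stands still between calls to the robot, and variables do not carry over. Pictures are saved under pics/ and viewed, and the job is handed in when it is done.

Besides the shell and the picture viewer there is one more tool, called after "Emit:" as name(argument=value, ...) on one line, values as JSON. arm_command: Moves the arm, as the interface text tells. Shift numbers are shares of 0.02 m and turn numbers shares of 0.08 rad, none past 1 either way. Its arguments: {"type":"object","properties":{"plan":{"type":"array","items":{"type":"object","properties":{"dx":{"type":"number"},"dy":{"type":"number"},"dz":{"type":"number"},"wx":{"type":"number"},"wy":{"type":"number"},"wz":{"type":"number"}}}},"fingers":{"type":"number"},"force":{"type":"number"}},"required":["plan"]}

```bash
ls; mkdir -p pics
cat > h.py <<'E'
import numpy as np, cv2
from plant import r
def K(m):
    f=210/np.tan(np.radians(m['vertical_fov'])/2); return np.array([[f,0,m['cx']],[0,f,m['cy']],[0,0,1]])
def save(name,fn):
    m=r.camera_model(name); p,d=r.capture(name); cv2.imwrite('pics/'+fn+'.png',p[:,:,::-1]); np.savez('pics/'+fn,p=p,d=d,R=m['R'],t=m['t'],K=K(m),dist=np.array(m['dist'])); return p,d,m
def cloud(d,m):
    v,u=np.mgrid[0:420,0:560]; k=K(m)
    pts=np.stack([u,v],-1).reshape(-1,1,2).astype(np.float64)
    n=cv2.undistortPoints(pts,k,np.array(m['dist'])).reshape(420,560,2)
    c=np.concatenate([n*d[...,None],d[...,None]],-1)
    return (c-np.array(m['t']))@np.array(m['R'])
def proj(X,m):
    R=np.array(m['R']); return cv2.projectPoints(np.array(X,float).reshape(-1,1,3),cv2.Rodrigues(R)[0],np.array(m['t'],float),K(m),np.array(m['dist']))[0].reshape(-1,2)
E
python3 - <<'E'
from h import *
for c in ['scene','side','wrist']:
    p,d,m=save(c,c+'0'); print(c,np.round(-np.array(m['R']).T@m['t'],3))
print(r.get_state())
E
```

```text
pics
scene [ 1.496 -0.061  1.271]
side [0.229 1.058 1.019]
wrist [ 0.16  -0.66   0.383]
{'time_s': 0.15, 'joints': array([-5.35070869e+01,  2.05835371e+01,  6.46938060e-01, -1.49231425e-02,
       -7.01347720e+01, -1.65079682e+01]), 'qd': array([ 0.03485981, -0.15849868,  0.09102648,  0.05923718,  0.00615711,
       -0.01233862]), 'joint_torque': array([-1.31847850e-03, -5.83278573e+01,  2.93289274e+01,  7.00097725e+00,
        8.83552129e-03, -1.40482907e-04]), 'tcp_pos': array([ 0.23057438, -0.63403571,  0.23682817]), 'eef_rot': array([ 95.38768298,  89.92726264, 115.36754808]), 'contact_force': array([-0.00139616, -0.58515416, -0.24952135]), 'moment': array([-0.05770907, -0.03934527,  0.01767581]), 'gripper_width': 0.08750215760846039}
```

View pics/scene0.png

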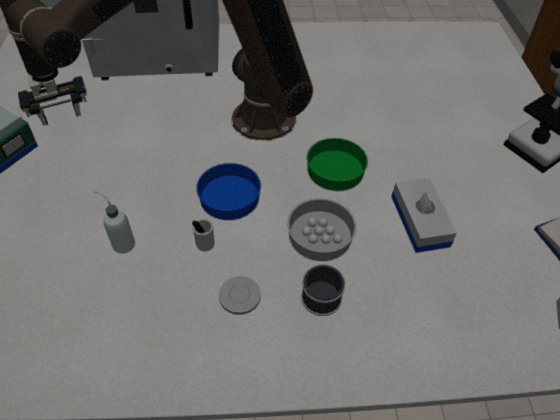

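View pics/side0.png

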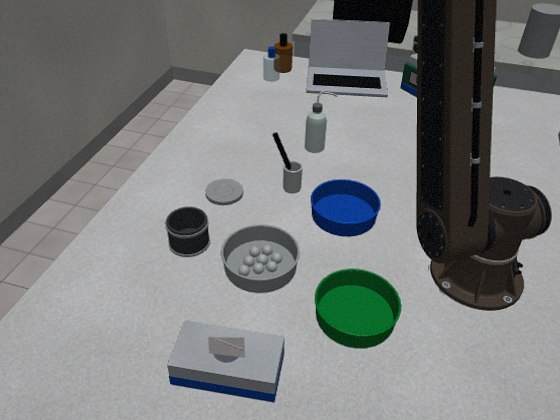

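View pics/wrist0.png

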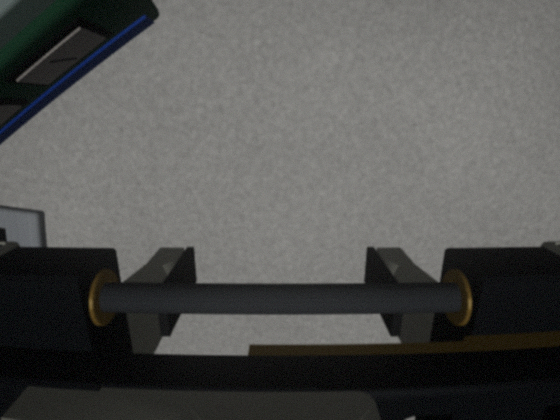

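The scene picture shows the steel dish at about (322,230), the beaker with the spoon at (204,235), and the wash bottle at (120,230). In the side picture the handle runs from (289,166) to (276,134). Next I measure these.

Run:
```python
from h import *
def load(c):
    z=np.load(f'pics/{c}0.npz'); return z['p'],z['d'],r.camera_model(c)
for c in ['scene','side']:
    p,d,m=load(c); P=cloud(d,m)
    hsv=cv2.cvtColor(p,cv2.COLOR_RGB2HSV)
    ok=(d>0)
    print(c,'table z',np.median(P[300:330,400:450,2] if c=='scene' else P[300:320,180:220,2]))
    for q in ['dish','beaker','spoon_center','ball1','wash_bottle','grinding_bowl','bowl_lid','tissue_box']:
        for o in r.cut_out(c,q)[:9]:
            mk=o['mask']&ok
            if mk.sum()<5: continue
            X=P[mk]; 
            print(q,round(o['score'],2),o['bbox'],'min',np.round(np.percentile(X,2,0),3),'max',np.round(np.percentile(X,98,0),3),'mean',np.round(X.mean(0),3))
    for q in ['spoon_center','spoon_tip','dish','beaker','ball1']:
        for o in r.spot_point(c,q)[:9]: print(q,o)
```

```text
scene table z 0.0005589980998945744
dish 0.92 [307.6, 141.2, 59.6, 53.0] min [ 0.182  0.141 -0.002] max [0.377 0.325 0.059] mean [0.267 0.236 0.02 ]
dish 0.75 [288.0, 197.2, 70.6, 64.3] min [ 0.456  0.059 -0.001] max [0.647 0.244 0.059] mean [0.541 0.153 0.022]
dish 0.65 [195.9, 164.1, 69.1, 55.3] min [ 0.287 -0.217 -0.002] max [ 0.481 -0.031  0.058] mean [ 0.372 -0.125  0.019]
beaker 0.7 [302.8, 228.9, 8.9, 8.9] min [0.541 0.094 0.016] max [0.563 0.117 0.037] mean [0.553 0.106 0.028]
spoon_center 0.6 [190.9, 221.9, 10.0, 10.0] min [ 0.581 -0.213  0.083] max [ 0.635 -0.194  0.187] mean [ 0.613 -0.203  0.141]
spoon_center 0.48 [309.7, 218.5, 5.3, 7.6] min [0.506 0.114 0.012] max [0.53  0.139 0.037] mean [0.519 0.126 0.026]
ball1 0.56 [310.1, 231.5, 6.5, 12.5] min [0.566 0.111 0.016] max [0.592 0.135 0.036] mean [0.582 0.122 0.027]
ball1 0.45 [332.6, 233.3, 10.4, 12.1] min [0.569 0.182 0.015] max [0.593 0.209 0.036] mean [0.584 0.195 0.027]
ball1 0.43 [308.0, 220.0, 7.5, 9.7] min [0.509 0.114 0.014] max [0.53  0.139 0.037] mean [0.52  0.126 0.026]
ball1 0.4 [318.9, 220.3, 10.4, 6.9] mi
[... 4058 characters left out ...]
.504 0.485 0.066]
spoon_center {'centre': [283.0, 164.3], 'score': 0.63}
spoon_center {'centre': [270.8, 264.8], 'score': 0.43}
dish {'centre': [355.4, 316.5], 'score': 0.92}
dish {'centre': [344.9, 214.8], 'score': 0.78}
dish {'centre': [259.0, 265.5], 'score': 0.57}
beaker {'centre': [290.8, 187.2], 'score': 0.72}
ball1 {'centre': [248.1, 257.4], 'score': 0.63}
ball1 {'centre': [244.4, 271.1], 'score': 0.62}
ball1 {'centre': [265.7, 250.1], 'score': 0.6}
ball1 {'centre': [257.4, 253.7], 'score': 0.59}
ball1 {'centre': [277.0, 258.8], 'score': 0.57}
ball1 {'centre': [261.4, 255.8], 'score': 0.53}
ball1 {'centre': [273.9, 265.0], 'score': 0.51}
ball1 {'centre': [257.9, 269.1], 'score': 0.41}
```

```bash
cat > fit.py <<'E'
from h import *
from scipy.optimize import least_squares
def circ(XY):
    f=lambda q:np.hypot(XY[:,0]-q[0],XY[:,1]-q[1])-q[2]
    return least_squares(f,[*XY.mean(0),.05],loss='soft_l1',f_scale=.002).x
def load(c,k='0'):
    z=np.load(f'pics/{c}{k}.npz'); return z['p'],z['d'],r.camera_model(c)
E
python3 - <<'E'
from fit import *
H=[]
for c in ['scene','side']:
    p,d,m=load(c); P=cloud(d,m); ok=d>0
    s=ok&(np.hypot(P[...,0]-.549,P[...,1]-.149)<.115)&(P[...,2]>.052)&(P[...,2]<.06)
    print(c,'dish',circ(P[s][:,:2]),s.sum())
    s=ok&(np.hypot(P[...,0]-.562,P[...,1]+.199)<.04)&(P[...,2]>.02)&(P[...,2]<.08)&(p.max(-1)>70)
    q=P[s][:,:2]; f=lambda a:np.hypot(q[:,0]-a[0],q[:,1]-a[1])-.029
    print('beaker',least_squares(f,[.56,-.2],loss='soft_l1',f_scale=.002).x,s.sum(), 'rgb',p[s].mean(0))
    s=ok&(np.hypot(P[...,0]-.60,P[...,1]+.205)<.08)&(P[...,2]>.095)&(P[...,2]<.22)
    X=P[s]; H.append(X); print('handle n',len(X))
    c0=X.mean(0);u=np.linalg.svd(X-c0)[2][0]; u*=np.sign(u[2]); 
    print(c0,u,'tilt',np.degrees(np.arccos(u[2])),'az',np.degrees(np.arctan2(u[1],u[0])),'range',X.min(0),X.max(0), p[s].mean(0))
E
python3 - <<'E'
import cv2
a=cv2.imread('pics/scene0.png')[200:265,170:240];b=cv2.imread('pics/side0.png')[125:200,255:325]
a=cv2.resize(a,(400,400));b=cv2.resize(b,(400,400));cv2.imwrite('pics/crop0.png',cv2.hconcat([a,b]))
E
```

```text
scene dish [0.55200822 0.14896987 0.09807066] 346
beaker [ 0.56928511 -0.19854241] 42 rgb [88.54761905 90.19047619 87.66666667]
handle n 85
[ 0.61674175 -0.20430511  0.15220532] [ 0.39509241 -0.11014023  0.91201487] tilt 24.214706936497546 az -15.576918405598867 range [ 0.58443812 -0.21570433  0.09584185] [ 0.63688032 -0.19500715  0.18920686] [17.55294118 17.87058824 17.76470588]
side dish [0.54603033 0.14807042 0.09840747] 487
beaker [ 0.56142989 -0.20118107] 341 rgb [80.89442815 84.76539589 83.82697947]
handle n 182
[ 0.60193739 -0.20422906  0.14318711] [ 0.43261456 -0.07800918  0.89819776] tilt 26.077827426618093 az -10.221747468884876 range [ 0.57594798 -0.22015439  0.09580243] [ 0.62792378 -0.19399817  0.18779141] [30.56043956 30.92857143 31.7032967 ]
```

View pics/crop0.png

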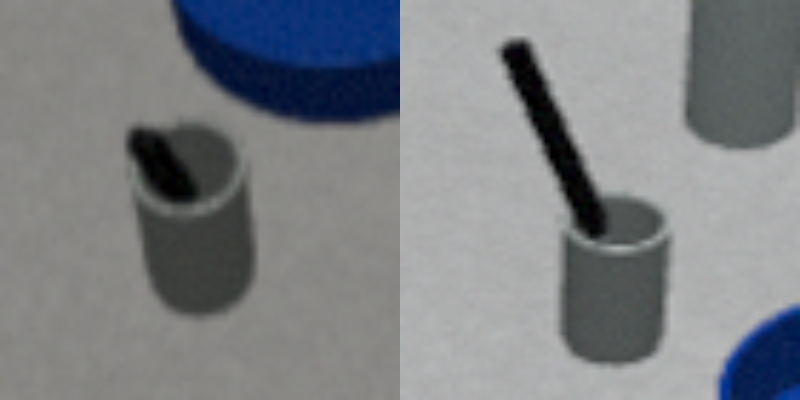

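```bash
cat > mv.py <<'E'
from h import *
from scipy.spatial.transform import Rotation as Ro
def cur():
    s=r.get_state(); return np.array(s['tcp_pos']),Ro.from_euler('xyz',s['eef_rot'],degrees=True)
def to(pos,Rt,n=None):
    p,R=cur(); d=R.inv().apply(np.array(pos)-p); w=(R.inv()*Rt).as_rotvec()
    print('dist tool axes (units of .02)',np.round(d/.02,2),'rot units(.08)',np.round(w/.08,2))
    return d,w
def frame(u,y):
    x=-np.array(u)/np.linalg.norm(u); y=np.array(y)-np.dot(y,x)*x; y/=np.linalg.norm(y); return Ro.from_matrix(np.stack([x,y,np.cross(x,y)],1))
E
python3 - <<'E'
from mv import *
from fit import load,circ
p,R=cur(); print(R.as_matrix().round(3))
az=np.radians(-12); t=np.radians(26)
u=np.array([np.sin(t)*np.cos(az),np.sin(t)*np.sin(az),np.cos(t)])
g=np.array([.606,-.209,.15])-.008*u
for sgn in (1,-1):
    F=frame(u,sgn*np.array([-np.sin(az),np.cos(az),0])); 
    to(g+.12*u,F); to(g,F)
m=r.camera_model('wrist'); C=-np.array(m['R']).T@m['t']; print('cam in tool',R.inv().apply(C-p)); print(R.inv().apply(np.array(m['R'])[2]))
for c in ['scene','side']:
    q,d,m=load(c);P=cloud(d,m)
    s=(d>0)&(np.hypot(P[...,0]-.549,P[...,1]-.148)<.085)&(P[...,2]>.030)&(P[...,2]<.045)
    n,l,st,ce=cv2.connectedComponentsWithStats(s.astype(np.uint8))
    for i in range(1,n):
        if st[i,4]>6: 
            X=P[l==i]; print(c,st[i,4],X.mean(0).round(3))
E
```

```text
[[-0.    -0.342  0.94 ]
 [ 0.     0.94   0.342]
 [-1.     0.    -0.   ]]
dist tool axes (units of .02) [-0.66 12.27 26.99] rot units(.08) [6.86 5.52 1.58]
dist tool axes (units of .02) [ 4.74 13.67 24.76] rot units(.08) [6.86 5.52 1.58]
dist tool axes (units of .02) [-0.66 12.27 26.99] rot units(.08) [-31.58  -2.09   7.29]
dist tool axes (units of .02) [ 4.74 13.67 24.76] rot units(.08) [-31.58  -2.09   7.29]
cam in tool [-0.14613471 -0.00047437 -0.07496866]
[9.60020020e-01 3.31351671e-04 2.79931156e-01]
scene 29 [0.518 0.126 0.033]
scene 26 [0.519 0.161 0.033]
scene 27 [0.55  0.108 0.033]
scene 19 [0.549 0.143 0.033]
scene 25 [0.55  0.176 0.033]
scene 21 [0.579 0.123 0.032]
scene 27 [0.582 0.16  0.033]
scene 19 [0.583 0.198 0.033]
side 36 [0.541 0.107 0.033]
side 37 [0.571 0.122 0.033]
side 33 [0.508 0.126 0.033]
side 40 [0.574 0.161 0.033]
side 35 [0.542 0.144 0.033]
side 38 [0.511 0.161 0.033]
side 45 [0.542 0.179 0.033]
side 40 [0.575 0.197 0.033]
```

Emit:
arm_command(plan=[{"dx": -1,"wx": 1,"wy": 0.8,"wz": 0.23},{"dx": -1,"wx": 1,"wy": 0.8,"wz": 0.23},{"dx": -1,"wx": 1,"wy": 0.8,"wz": 0.23},{"dx": -1,"wx": 1,"wy": 0.8,"wz": 0.23},{"dz": 1,"wx": 1,"wy": 0.8,"wz": 0.23},{"dz": 1,"wx": 1,"wy": 0.8,"wz": 0.23},{"dz": 1,"wx": 0.9,"wy": 0.7,"wz": 0.2}], fingers=-1)

```text
schema error: expected keys dx, dy, dz, wx, wy, wz
```

```bash
cat > goal.py <<'E'
from mv import *
az=np.radians(-12); t=np.radians(26)
u=np.array([np.sin(t)*np.cos(az),np.sin(t)*np.sin(az),np.cos(t)])
g=np.array([.606,-.209,.15])-.008*u
F=frame(u,np.array([-np.sin(az),np.cos(az),0]))
E
python3 - <<'E'
from goal import *
print(cur()[0]); to(g+.12*u,F)
E
```

```text
[ 0.23063423 -0.63434594  0.23756276]
dist tool axes (units of .02) [-0.66 12.27 26.99] rot units(.08) [6.86 5.52 1.58]
```

All keys are required.

Emit:
arm_command(plan=[{"dx": -1,"dy": 0,"dz": 0,"wx": 1,"wy": 0.8,"wz": 0.23},{"dx": -1,"dy": 0,"dz": 0,"wx": 1,"wy": 0.8,"wz": 0.23},{"dx": -1,"dy": 0,"dz": 0,"wx": 1,"wy": 0.8,"wz": 0.23},{"dx": -1,"dy": 0,"dz": 0,"wx": 1,"wy": 0.8,"wz": 0.23},{"dx": 0,"dy": 0,"dz": 1,"wx": 1,"wy": 0.8,"wz": 0.23},{"dx": 0,"dy": 0,"dz": 1,"wx": 1,"wy": 0.8,"wz": 0.23},{"dx": 0,"dy": 0,"dz": 1,"wx": 0.9,"wy": 0.7,"wz": 0.2}], fingers=-1)

```text
time_s: 2.03
tcp_pos: [0.2906, -0.639, 0.3098]
eef_rot: [-177.5, 63.6, 168.3]
contact_force: [-0.1, -0.8, 0.3]
gripper_width: 0.0874
```

Run:
```python
from goal import *
print(cur()[0]); to(g+.12*u,F)
```

```text
[ 0.2906353  -0.6390146   0.30976011]
dist tool axes (units of .02) [-3.36 24.8  12.38] rot units(.08) [-0.48 -0.08  0.03]
```

Emit:
arm_command(plan=[{"dx": -0.15,"dy": 1,"dz": 0.5,"wx": -0.1,"wy": 0,"wz": 0},{"dx": -0.15,"dy": 1,"dz": 0.5,"wx": -0.1,"wy": 0,"wz": 0},{"dx": -0.15,"dy": 1,"dz": 0.5,"wx": -0.1,"wy": 0,"wz": 0},{"dx": -0.15,"dy": 1,"dz": 0.5,"wx": -0.1,"wy": 0,"wz": 0},{"dx": -0.15,"dy": 1,"dz": 0.5,"wx": 0,"wy": 0,"wz": 0},{"dx": -0.15,"dy": 1,"dz": 0.5,"wx": 0,"wy": 0,"wz": 0},{"dx": -0.15,"dy": 1,"dz": 0.5,"wx": 0,"wy": 0,"wz": 0},{"dx": -0.15,"dy": 1,"dz": 0.5,"wx": 0,"wy": 0,"wz": 0},{"dx": -0.15,"dy": 1,"dz": 0.5,"wx": 0,"wy": 0,"wz": 0},{"dx": -0.15,"dy": 1,"dz": 0.5,"wx": 0,"wy": 0,"wz": 0},{"dx": -0.15,"dy": 1,"dz": 0.5,"wx": 0,"wy": 0,"wz": 0},{"dx": -0.15,"dy": 1,"dz": 0.5,"wx": 0,"wy": 0,"wz": 0},{"dx": -0.15,"dy": 1,"dz": 0.5,"wx": 0,"wy": 0,"wz": 0},{"dx": -0.15,"dy": 1,"dz": 0.5,"wx": 0,"wy": 0,"wz": 0},{"dx": -0.15,"dy": 1,"dz": 0.5,"wx": 0,"wy": 0,"wz": 0},{"dx": -0.15,"dy": 1,"dz": 0.5,"wx": 0,"wy": 0,"wz": 0},{"dx": -0.15,"dy": 1,"dz": 0.5,"wx": 0,"wy": 0,"wz": 0},{"dx": -0.15,"dy": 1,"dz": 0.5,"wx": 0,"wy": 0,"wz": 0},{"dx": -0.15,"dy": 1,"dz": 0.5,"wx": 0,"wy": 0,"wz": 0},{"dx": -0.15,"dy": 1,"dz": 0.5,"wx": 0,"wy": 0,"wz": 0}])

```text
time_s: 3.7
tcp_pos: [0.5956, -0.2792, 0.2518]
eef_rot: [179.5, 62.2, 167.0]
contact_force: [0.2, -0.2, 0.6]
gripper_width: 0.0877
```

Run:
```python
from goal import *
print(cur()[0]); to(g+.12*u,F)
```

```text
[ 0.59560582 -0.27915386  0.25176513]
dist tool axes (units of .02) [-0.96  3.56  1.98] rot units(.08) [-0.08 -0.38 -0.1 ]
```

Emit:
arm_command(plan=[{"dx": -0.3,"dy": 0.9,"dz": 0.5,"wx": 0,"wy": -0.1,"wz": 0},{"dx": -0.3,"dy": 0.9,"dz": 0.5,"wx": 0,"wy": -0.1,"wz": 0},{"dx": -0.2,"dy": 0.9,"dz": 0.5,"wx": 0,"wy": -0.1,"wz": 0},{"dx": -0.2,"dy": 0.9,"dz": 0.5,"wx": 0,"wy": 0,"wz": 0},{"dx": 0,"dy": 0,"dz": 0,"wx": 0,"wy": 0,"wz": 0},{"dx": 0,"dy": 0,"dz": 0,"wx": 0,"wy": 0,"wz": 0}])

```text
time_s: 4.2
tcp_pos: [0.6606, -0.2104, 0.2488]
eef_rot: [179.4, 63.6, 167.2]
contact_force: [-0.9, -0.3, -0.1]
gripper_width: 0.0876
```

Run:
```python
from goal import *
print(cur()[0]); to(g+.12*u,F)
p,d,m=save('wrist','w1')
P=cloud(d,m)
s=(d>0)&(np.hypot(P[...,0]-.606,P[...,1]+.209)<.07)&(P[...,2]>.1)&(P[...,2]<.2)
print(s.sum())
X=P[s]; print(X.mean(0),X.min(0),X.max(0))
import pickle; pickle.dump(m,open('pics/w1.pkl','wb'))
q=proj([g+k*.02*u for k in range(-3,4)],m); print(q.round(0))
for a in q: cv2.circle(p,tuple(int(x) for x in a),3,(255,0,0),-1)
cv2.imwrite('pics/w1o.png',p[:,:,::-1])
```

```text
[ 0.66061502 -0.2104389   0.24880804]
dist tool axes (units of .02) [ 0.02 -0.5  -0.25] rot units(.08) [-0.03 -0.09 -0.08]
809
[ 0.61407074 -0.20963606  0.16379859] [ 0.58086684 -0.21889288  0.10031675] [ 0.63310256 -0.19869672  0.18632736]
[[269. 185.]
 [268. 190.]
 [268. 195.]
 [267. 201.]
 [266. 207.]
 [265. 215.]
 [264. 223.]]
```

View pics/w1o.png

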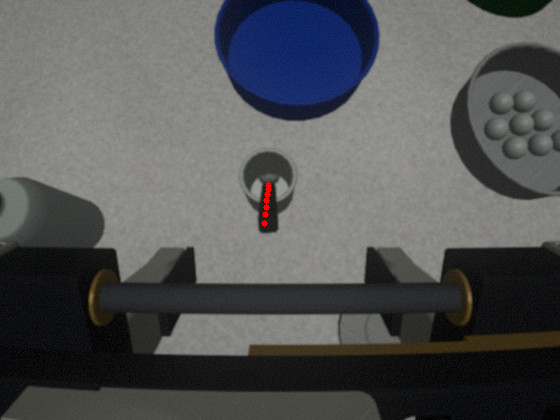

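Run:
```python
from goal import *
import pickle; m=pickle.load(open('pics/w1.pkl','rb')); z=np.load('pics/w1.npz'); p=z['p'];P=cloud(z['d'],m)
s=(z['d']>0)&(np.hypot(P[...,0]-.606,P[...,1]+.209)<.07)&(P[...,2]>.1)&(P[...,2]<.2)&(p.max(-1)<60)
for a in np.arange(.1,.19,.01):
    X=P[s&(P[...,2]>=a)&(P[...,2]<a+.01)]
    if len(X)>4: print(round(a,2),len(X),X.min(0).round(4),X.max(0).round(4),X.mean(0).round(4))
rows=np.where(s.any(1))[0]
for v in rows[::4]:
    c=np.where(s[v])[0]; print(v,c.min(),c.max())
cv2.imwrite('pics/w1z.png',cv2.resize(cv2.imread('pics/w1.png')[140:240,210:330],(720,600),interpolation=cv2.INTER_CUBIC))
# predicted handle corner edges
t=g+.008*u; y=F.as_matrix()[:,1]; zz=F.as_matrix()[:,2]
for k in (-.06,-.03,0,.03,.042): print(k, proj([t+k*u+.007*y+.007*e for e in (zz,-zz)]+[t+k*u-.007*y+.007*e for e in (zz,-zz)],m).round(1).tolist())
```

```text
0.1 31 [ 0.5809 -0.2104  0.1003] [ 0.5872 -0.1988  0.1099] [ 0.5836 -0.2042  0.1057]
0.11 30 [ 0.5856 -0.2108  0.1105] [ 0.5913 -0.1999  0.1197] [ 0.5882 -0.2052  0.1154]
0.12 38 [ 0.5901 -0.2111  0.1203] [ 0.5961 -0.2001  0.1299] [ 0.5928 -0.2057  0.125 ]
0.13 43 [ 0.5944 -0.2127  0.1301] [ 0.6018 -0.2009  0.1396] [ 0.5977 -0.2065  0.135 ]
0.14 52 [ 0.5993 -0.2151  0.1401] [ 0.6083 -0.2017  0.1498] [ 0.6025 -0.2079  0.1452]
0.15 59 [ 0.604  -0.2153  0.15  ] [ 0.6124 -0.2021  0.1599] [ 0.6071 -0.2084  0.155 ]
0.16 69 [ 0.6088 -0.2166  0.1601] [ 0.6163 -0.2029  0.17  ] [ 0.6118 -0.2092  0.165 ]
0.17 79 [ 0.6135 -0.2165  0.1701] [ 0.6325 -0.2037  0.18  ] [ 0.6174 -0.2098  0.1755]
0.18 330 [ 0.6182 -0.2181  0.18  ] [ 0.6325 -0.2047  0.1863] [ 0.6257 -0.2113  0.1832]
187 266 271
191 262 274
195 262 275
199 261 275
203 259 275
207 259 276
211 259 276
215 259 276
219 259 276
223 259 276
227 259 276
231 261 274
-0.06 [[275.9, 194.2], [275.8, 180.0], [261.5, 194.3], [261.3, 180.1]]
-0.03 [[275.7, 202.0], [275.6, 186.5], [259.9, 202.0], [259.7, 186.6]]
0 [[275.5, 211.4], [275.4, 194.4], [258.0, 211.5], [257.7, 194.5]]
0.03 [[275.2, 223.1], [275.1, 204.2], [255.7, 223.2], [255.3, 204.3]]
0.042 [[275.1, 228.6], [275.0, 208.8], [254.6, 228.7], [254.1, 208.9]]
```

View pics/w1z.png

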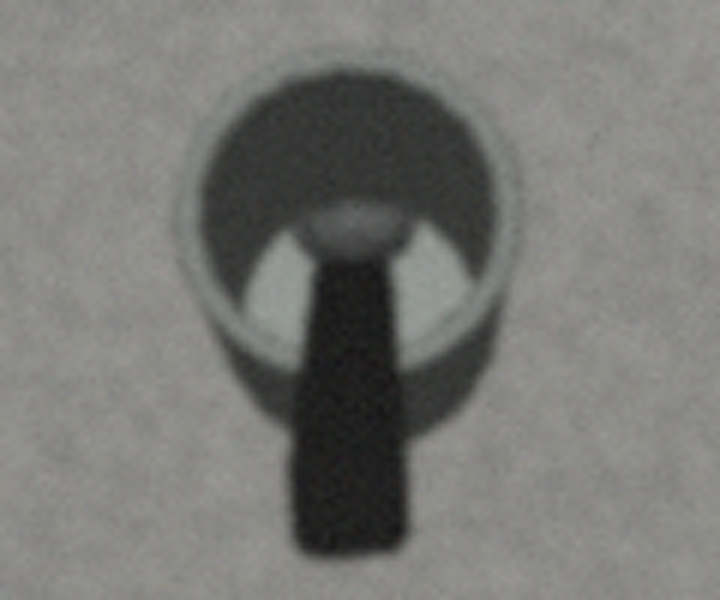

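```bash
cat > goal.py <<'E'
from mv import *
az=np.radians(-10.2); t=np.radians(25.9)
u=np.array([np.sin(t)*np.cos(az),np.sin(t)*np.sin(az),np.cos(t)])
g=np.array([.6110,-.2089,.148])-.008*u
F=frame(u,np.array([-np.sin(az),np.cos(az),0]))
E
python3 - <<'E'
from goal import *
print(cur()[0]); to(g+.12*u,F); to(g,F)
E
```

```text
[ 0.66049329 -0.21030278  0.24849984]
dist tool axes (units of .02) [-0.02 -0.37  0.  ] rot units(.08) [-0.38 -0.12 -0.25]
dist tool axes (units of .02) [ 5.98 -0.49  0.06] rot units(.08) [-0.38 -0.12 -0.25]
```

Emit:
arm_command(plan=[{"dx": 0,"dy": -0.4,"dz": 0,"wx": -0.38,"wy": -0.12,"wz": -0.25},{"dx": 0.8,"dy": 0,"dz": 0,"wx": 0,"wy": 0,"wz": 0},{"dx": 0.8,"dy": 0,"dz": 0,"wx": 0,"wy": 0,"wz": 0},{"dx": 0.8,"dy": 0,"dz": 0,"wx": 0,"wy": 0,"wz": 0},{"dx": 0.8,"dy": 0,"dz": 0,"wx": 0,"wy": 0,"wz": 0},{"dx": 0.5,"dy": 0,"dz": 0,"wx": 0,"wy": 0,"wz": 0},{"dx": 0,"dy": 0,"dz": 0,"wx": 0,"wy": 0,"wz": 0}])

```text
time_s: 4.83
tcp_pos: [0.6228, -0.2172, 0.1801]
eef_rot: [-179.9, 64.2, 169.7]
contact_force: [-0.0, -0.7, -0.8]
gripper_width: 0.088
```

Run:
```python
from goal import *
print(cur()[0]); to(g,F)
p,d,m=save('wrist','w2')
```

```text
[ 0.62281102 -0.21721647  0.18006571]
dist tool axes (units of .02) [2.13 0.3  0.11] rot units(.08) [-0.03  0.02 -0.01]
```

View pics/w2.png

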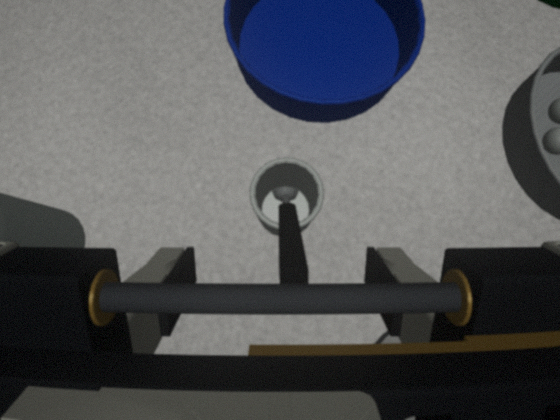

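Emit:
arm_command(plan=[{"dx": 0,"dy": 0.3,"dz": 0.1,"wx": 0,"wy": 0,"wz": 0},{"dx": 0.7,"dy": 0,"dz": 0,"wx": 0,"wy": 0,"wz": 0},{"dx": 0.7,"dy": 0,"dz": 0,"wx": 0,"wy": 0,"wz": 0},{"dx": 0.7,"dy": 0,"dz": 0,"wx": 0,"wy": 0,"wz": 0},{"dx": 0,"dy": 0,"dz": 0,"wx": 0,"wy": 0,"wz": 0}])

```text
time_s: 5.3
tcp_pos: [0.6114, -0.2099, 0.1457]
eef_rot: [-179.8, 64.7, 169.8]
contact_force: [-1.0, 1.0, -0.6]
gripper_width: 0.0872
```

Run:
```python
from goal import *
print(cur()[0]); to(g,F)
p,d,m=save('wrist','w3')
```

```text
[ 0.61141893 -0.20986433  0.14565808]
dist tool axes (units of .02) [ 0.31  0.04 -0.08] rot units(.08) [-0.05  0.14 -0.  ]
```

View pics/w3.png

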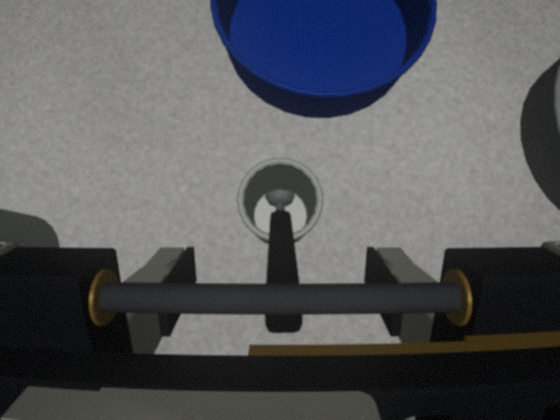

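Emit:
arm_command(plan=[{"dx": 0.3,"dy": 0.04,"dz": -0.08,"wx": 0,"wy": 0.14,"wz": 0},{"dx": 0,"dy": 0,"dz": 0,"wx": 0,"wy": 0,"wz": 0}])

```text
time_s: 5.52
tcp_pos: [0.6101, -0.209, 0.1442]
eef_rot: [-179.6, 64.3, 170.0]
contact_force: [-0.6, -0.9, -1.4]
gripper_width: 0.0875
```

Emit:
arm_command(plan=[{"dx": 0,"dy": 0,"dz": 0,"wx": 0,"wy": 0,"wz": 0},{"dx": 0,"dy": 0,"dz": 0,"wx": 0,"wy": 0,"wz": 0},{"dx": 0,"dy": 0,"dz": 0,"wx": 0,"wy": 0,"wz": 0},{"dx": 0,"dy": 0,"dz": 0,"wx": 0,"wy": 0,"wz": 0},{"dx": 0,"dy": 0,"dz": 0,"wx": 0,"wy": 0,"wz": 0},{"dx": 0,"dy": 0,"dz": 0,"wx": 0,"wy": 0,"wz": 0},{"dx": 0,"dy": 0,"dz": 0,"wx": 0,"wy": 0,"wz": 0},{"dx": 0,"dy": 0,"dz": 0,"wx": 0,"wy": 0,"wz": 0}], fingers=1, force=55)

```text
time_s: 6.18
tcp_pos: [0.6123, -0.2094, 0.1467]
eef_rot: [-179.6, 64.5, 170.0]
contact_force: [-0.6, -0.6, 0.4]
gripper_width: 0.0397
```

Run:
```python
from goal import *
print(cur()[0]); to(g,F);print(r.get_state()['joints'])
```

```text
[ 0.61231951 -0.20940745  0.14669405]
dist tool axes (units of .02) [ 0.37  0.01 -0.09] rot units(.08) [-0.05  0.1   0.02]
[ -3.34259122  37.03333141  12.52701091  -2.8447552  -90.80437849
 -96.44715435]
```

Emit:
arm_command(plan=[{"dx": 0.4,"dy": 0,"dz": -0.09,"wx": 0,"wy": 0.1,"wz": 0},{"dx": 0.1,"dy": 0,"dz": 0,"wx": 0,"wy": 0,"wz": 0},{"dx": 0,"dy": 0,"dz": 0,"wx": 0,"wy": 0,"wz": 0},{"dx": 0,"dy": 0,"dz": 0,"wx": 0,"wy": 0,"wz": 0},{"dx": 0,"dy": 0,"dz": 0,"wx": 0,"wy": 0,"wz": 0},{"dx": 0,"dy": 0,"dz": 0,"wx": 0,"wy": 0,"wz": 0},{"dx": 0,"dy": 0,"dz": 0,"wx": 0,"wy": 0,"wz": 0},{"dx": 0,"dy": 0,"dz": 0,"wx": 0,"wy": 0,"wz": 0}])

```text
time_s: 6.85
tcp_pos: [0.6055, -0.2083, 0.1373]
eef_rot: [-179.6, 64.0, 170.0]
contact_force: [0.3, 0.9, -0.4]
gripper_width: 0.0137
```

Run:
```python
from goal import *
print(cur()[0]); to(g,F);print(r.get_state())
```

```text
[ 0.60545269 -0.20828774  0.13730534]
dist tool axes (units of .02) [-0.2   0.02  0.02] rot units(.08) [-0.05 -0.03  0.02]
{'time_s': 6.85, 'joints': array([ -3.31802347,  37.17380456,  11.30976389,  -2.91348254,
       -90.00241511, -96.40738187]), 'qd': array([-0.07348164,  0.02730597,  0.01728852, -0.03815988, -0.09722213,
        0.01213701]), 'joint_torque': array([ 8.62537371e-02, -7.63126302e+01,  2.65498531e+01,  6.49557710e+00,
       -1.48701411e+00, -1.60229264e-02]), 'tcp_pos': array([ 0.60545269, -0.20828774,  0.13730534]), 'eef_rot': array([-179.57732302,   63.98121228,  170.0282028 ]), 'contact_force': array([ 0.28492023,  0.91673643, -0.37299526]), 'moment': array([-0.34540663, -1.42016335,  0.04797808]), 'gripper_width': 0.013687446984105345}
```

Emit:
arm_command(plan=[{"dx": -0.5,"dy": 0,"dz": 0,"wx": 0,"wy": 0,"wz": 0},{"dx": -0.8,"dy": 0,"dz": 0,"wx": 0,"wy": 0,"wz": 0},{"dx": -1,"dy": 0,"dz": 0,"wx": 0,"wy": 0,"wz": 0},{"dx": -1,"dy": 0,"dz": 0,"wx": 0,"wy": 0,"wz": 0},{"dx": -1,"dy": 0,"dz": 0,"wx": 0,"wy": 0,"wz": 0},{"dx": -1,"dy": 0,"dz": 0,"wx": 0,"wy": 0,"wz": 0},{"dx": -1,"dy": 0,"dz": 0,"wx": 0,"wy": 0,"wz": 0},{"dx": -0.5,"dy": 0,"dz": 0,"wx": 0,"wy": 0,"wz": 0}])

```text
time_s: 7.52
tcp_pos: [0.6662, -0.219, 0.2666]
eef_rot: [-179.6, 63.8, 170.0]
contact_force: [-0.8, -0.1, -0.7]
gripper_width: 0.0138
```

Run:
```python
from goal import *
p,R=cur(); print(p, r.get_state()['gripper_width'], r.get_state()['contact_force'])
F2=frame([0,0,1],R.as_matrix()[:,1]); to(p,F2)
save('side','s1'); save('scene','c1')
a=cv2.imread('pics/scene1.png') if 0 else cv2.imread('pics/c1.png')[120:300,130:370];b=cv2.imread('pics/s1.png')[60:240,160:400]
cv2.imwrite('pics/j1.png',cv2.hconcat([cv2.resize(a,(400,300)),cv2.resize(b,(400,300))]))
```

```text
[ 0.66619093 -0.21903221  0.26656417] 0.013843762033576007 [-0.82827084 -0.1040524  -0.6710979 ]
dist tool axes (units of .02) [0. 0. 0.] rot units(.08) [-0.01 -5.72  0.04]
```

View pics/j1.png

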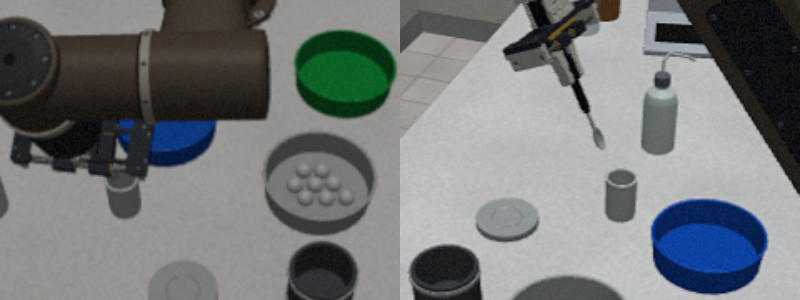

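Emit:
arm_command(plan=[{"dx": -0.2,"dy": 0.6,"dz": 0,"wx": 0,"wy": -0.9,"wz": 0},{"dx": -0.2,"dy": 0.8,"dz": 0,"wx": 0,"wy": -0.9,"wz": 0},{"dx": -0.2,"dy": 1,"dz": 0,"wx": 0,"wy": -0.9,"wz": 0},{"dx": -0.2,"dy": 1,"dz": 0,"wx": 0,"wy": -0.9,"wz": 0},{"dx": 0,"dy": 1,"dz": 0,"wx": 0,"wy": -0.9,"wz": 0},{"dx": 0,"dy": 1,"dz": 0,"wx": 0,"wy": -0.9,"wz": 0},{"dx": 0,"dy": 1,"dz": 0,"wx": -0.5,"wy": -0.3,"wz": 0},{"dx": 0,"dy": 0.8,"dz": 0,"wx": -0.5,"wy": 0,"wz": 0}])

```text
time_s: 8.28
tcp_pos: [0.6942, -0.0761, 0.2708]
eef_rot: [4.5, 89.6, -1.6]
contact_force: [0.3, -0.5, -1.1]
gripper_width: 0.0135
```

```bash
cat > up.py <<'E'
from mv import *
U=frame([0,0,1],[0,1,0])
E
python3 - <<'E'
from up import *
p,R=cur(); print(p, R.as_matrix().round(3)); to([.609,.14,.28],U)
E
```

```text
[ 0.6941885  -0.07613915  0.2707574 ] [[ 0.006  0.106  0.994]
 [-0.     0.994 -0.106]
 [-1.     0.001  0.006]]
dist tool axes (units of .02) [-0.49 10.29 -5.38] rot units(.08) [-1.33  0.08 -0.  ]
```

Emit:
arm_command(plan=[{"dx": -0.05,"dy": 1,"dz": -0.5,"wx": -0.3,"wy": 0,"wz": 0},{"dx": -0.05,"dy": 1,"dz": -0.5,"wx": -0.3,"wy": 0,"wz": 0},{"dx": -0.05,"dy": 1,"dz": -0.5,"wx": -0.3,"wy": 0,"wz": 0},{"dx": -0.05,"dy": 1,"dz": -0.5,"wx": -0.3,"wy": 0,"wz": 0},{"dx": -0.05,"dy": 1,"dz": -0.5,"wx": 0,"wy": 0,"wz": 0},{"dx": -0.05,"dy": 1,"dz": -0.5,"wx": 0,"wy": 0,"wz": 0},{"dx": -0.05,"dy": 1,"dz": -0.5,"wx": 0,"wy": 0,"wz": 0},{"dx": -0.05,"dy": 1,"dz": -0.5,"wx": 0,"wy": 0,"wz": 0},{"dx": 0,"dy": 1,"dz": -0.5,"wx": 0,"wy": 0,"wz": 0},{"dx": 0,"dy": 0.7,"dz": -0.4,"wx": 0,"wy": 0,"wz": 0},{"dx": 0,"dy": 0.2,"dz": -0.2,"wx": 0,"wy": 0,"wz": 0},{"dx": 0,"dy": 0,"dz": 0,"wx": 0,"wy": 0,"wz": 0}])

```text
time_s: 9.28
tcp_pos: [0.5868, 0.1367, 0.27]
eef_rot: [-165.7, 88.7, -165.1]
contact_force: [-0.4, -0.0, -0.8]
gripper_width: 0.0136
```

Run:
```python
from up import *
p,R=cur(); print(p, R.as_matrix().round(3)); to([.609,.14,.28],U)
for c,f in (('scene','c2'),('side','s2'),('wrist','w4')):
    q,d,m=save(c,f)
    tip=p+.148*R.as_matrix()[:,0]; a=proj([p,tip],m); print(c,a.round(0).tolist(), r.spot_point(c,'spoon_tip')[:2] )
    for x in a: cv2.circle(q,tuple(int(v) for v in x),1,(255,0,0),-1)
    cv2.imwrite(f'pics/{f}o.png',q[:,:,::-1])
a=cv2.imread('pics/c2o.png')[120:300,230:410];b=cv2.imread('pics/s2o.png')[130:310,160:340]
cv2.imwrite('pics/j2.png',cv2.hconcat([cv2.resize(a,(400,400)),cv2.resize(b,(400,400))]))
```

```text
[0.58680587 0.13669945 0.27000583] [[-0.022 -0.011  1.   ]
 [-0.006  1.     0.011]
 [-1.    -0.005 -0.022]]
dist tool axes (units of .02) [-0.52  0.15  1.1 ] rot units(.08) [ 0.14 -0.27  0.07]
scene [[325.0, 184.0], [320.0, 219.0]] [{'centre': [305.4, 232.2], 'score': 0.73}]
side [[245.0, 180.0], [248.0, 226.0]] [{'centre': [252.1, 226.9], 'score': 0.63}]
wrist [[284.0, 271.0], [282.0, 196.0]] [{'centre': [283.5, 197.1], 'score': 0.66}]
```

View pics/j2.png

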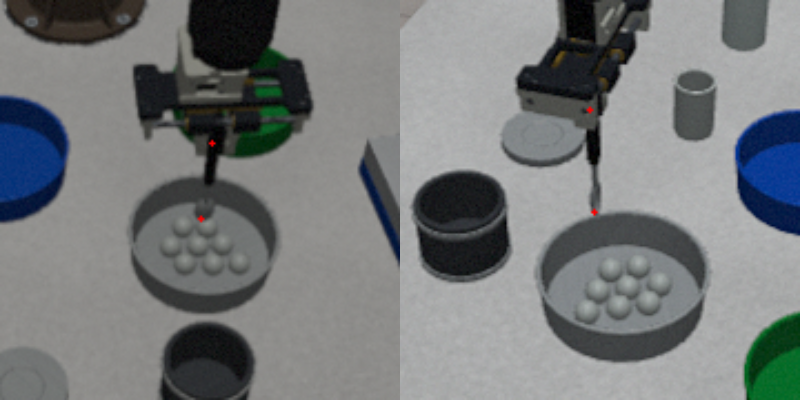

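View pics/w4o.png

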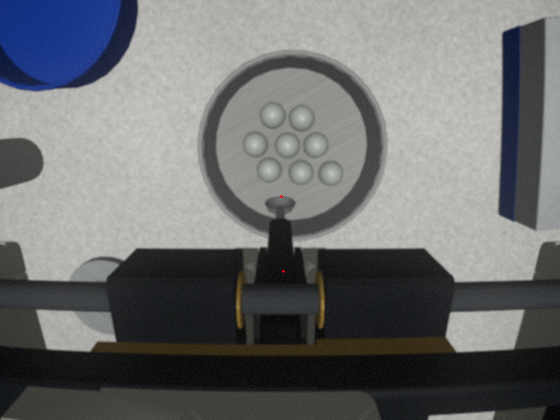

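```bash
cat > dish.py <<'E'
from up import *
from fit import circ
def ana(fn,m,ctr=(.549,.1485),show=True):
    z=np.load(f'pics/{fn}.npz'); P=cloud(z['d'],m); ok=z['d']>0
    rr=np.hypot(P[...,0]-ctr[0],P[...,1]-ctr[1])
    s=ok&(rr<.115)&(P[...,2]>.052)&(P[...,2]<.06); C=circ(P[s][:,:2]); print('dish',C.round(4))
    s=(ok&(rr<.09)&(P[...,2]>.028)&(P[...,2]<.040)&(z['p'].min(-1)>90)).astype(np.uint8)
    n,l,st,ce=cv2.connectedComponentsWithStats(s); B=[]
    for i in range(1,n):
        if st[i,4]>15: B.append(P[l==i].mean(0)[:2])
    B=np.array(B); print(((B-C[:2])*1000).round(0).tolist()); return C,B
E
python3 - <<'E'
from dish import *
m=r.camera_model('wrist'); ana('w4',m)
p,R=cur()
for c,f in (('scene','c2'),('side','s2')):
    z=np.load(f'pics/{f}.npz'); P=cloud(z['d'],r.camera_model(c)); ok=z['d']>0
    s=ok&(np.hypot(P[...,0]-.585,P[...,1]-.138)<.03)&(P[...,2]>.09)&(P[...,2]<.165)
    X=P[s]; print(c,s.sum(),X.min(0).round(4),'low',np.sort(X[:,2])[:5].round(4), X[X[:,2]<.14].mean(0))
E
```

```text
dish [0.5494 0.1462 0.0981]
[[-38.0, -22.0], [-35.0, 11.0], [-4.0, -42.0], [-3.0, -5.0], [-4.0, 28.0], [26.0, -27.0], [28.0, 11.0], [29.0, 47.0]]
scene 69 [0.5832 0.127  0.1264] low [0.1264 0.1294 0.1304 0.1317 0.1341] [0.59023602 0.13705732 0.13561569]
side 56 [0.58   0.1192 0.1245] low [0.1245 0.125  0.1257 0.1258 0.126 ] [0.58328005 0.13118318 0.13142381]
```

Emit:
arm_command(plan=[{"dx": 0,"dy": 0,"dz": 0.7,"wx": 0.1,"wy": -0.27,"wz": 0.07},{"dx": 0,"dy": 0,"dz": 0.5,"wx": 0,"wy": 0,"wz": 0},{"dx": 0,"dy": 0,"dz": 0,"wx": 0,"wy": 0,"wz": 0},{"dx": 0.6,"dy": 0,"dz": 0,"wx": 0,"wy": 0,"wz": 0},{"dx": 0.8,"dy": 0,"dz": 0,"wx": 0,"wy": 0,"wz": 0},{"dx": 0.8,"dy": 0,"dz": 0,"wx": 0,"wy": 0,"wz": 0},{"dx": 0.5,"dy": 0,"dz": 0,"wx": 0,"wy": 0,"wz": 0},{"dx": 0,"dy": 0,"dz": 0,"wx": 0,"wy": 0,"wz": 0}])

```text
time_s: 10.25
tcp_pos: [0.6187, 0.1315, 0.2144]
eef_rot: [8.2, 89.7, 7.8]
contact_force: [-0.1, 1.1, -1.1]
gripper_width: 0.0136
```

Run:
```python
from up import *
p,R=cur(); print(p, R.as_matrix().round(3)); to([.609,.137,.157],U)
```

```text
[0.61873651 0.13153136 0.21441768] [[ 0.005  0.006  1.   ]
 [ 0.001  1.    -0.006]
 [-1.     0.001  0.005]]
dist tool axes (units of .02) [ 2.87  0.27 -0.5 ] rot units(.08) [-0.08  0.07 -0.01]
```

Emit:
arm_command(plan=[{"dx": 0,"dy": 0.25,"dz": -0.4,"wx": -0.08,"wy": 0.05,"wz": 0},{"dx": 0,"dy": 0,"dz": 0,"wx": 0,"wy": 0,"wz": 0},{"dx": 0.6,"dy": 0,"dz": 0,"wx": 0,"wy": 0,"wz": 0},{"dx": 0.6,"dy": 0,"dz": 0,"wx": 0,"wy": 0,"wz": 0},{"dx": 0.6,"dy": 0,"dz": 0,"wx": 0,"wy": 0,"wz": 0},{"dx": 0.3,"dy": 0,"dz": 0,"wx": 0,"wy": 0,"wz": 0},{"dx": 0,"dy": 0,"dz": 0,"wx": 0,"wy": 0,"wz": 0},{"dx": 0,"dy": 0,"dz": 0,"wx": 0,"wy": 0,"wz": 0}])

```text
time_s: 10.92
tcp_pos: [0.6117, 0.1371, 0.1704]
eef_rot: [18.7, 89.8, 18.8]
contact_force: [-0.2, -0.6, -0.1]
gripper_width: 0.0137
```

Run:
```python
from up import *
p,R=cur(); print(p, R.as_matrix().round(3)); to([.609,.137,.157],U)
```

```text
[0.6117152  0.13706297 0.17042736] [[ 0.004 -0.001  1.   ]
 [ 0.001  1.     0.001]
 [-1.     0.001  0.004]]
dist tool axes (units of .02) [ 0.67 -0.   -0.14] rot units(.08) [ 0.01  0.05 -0.02]
```

Emit:
arm_command(plan=[{"dx": 0.4,"dy": 0,"dz": -0.1,"wx": 0,"wy": 0.05,"wz": 0},{"dx": 0.2,"dy": 0,"dz": 0,"wx": 0,"wy": 0,"wz": 0},{"dx": 0,"dy": 0,"dz": 0,"wx": 0,"wy": 0,"wz": 0}])

```text
time_s: 11.17
tcp_pos: [0.6101, 0.1373, 0.1581]
eef_rot: [74.6, 89.9, 74.7]
contact_force: [-1.5, -0.3, -0.0]
gripper_width: 0.0138
```

Run:
```python
from up import *
p,R=cur(); print(p, r.get_state()['contact_force']); to([.609,.137,.157],U)
m=save('wrist','w5')[2]
```

```text
[0.6100926  0.13727735 0.15810542] [-1.51237569 -0.30890695 -0.00679768]
dist tool axes (units of .02) [ 0.06 -0.01 -0.05] rot units(.08) [ 0.01  0.01 -0.02]
```

View pics/w5.png

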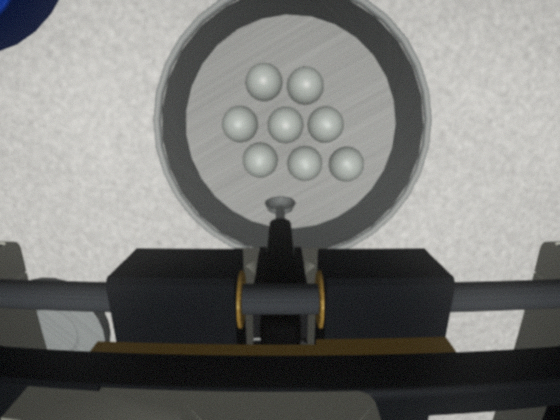

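Emit:
arm_command(plan=[{"dx": 0,"dy": 0.5,"dz": 0,"wx": 0,"wy": 0,"wz": 0},{"dx": 0,"dy": 0.59,"dz": -0.08,"wx": 0,"wy": 0,"wz": 0},{"dx": 0,"dy": 0.56,"dz": -0.21,"wx": 0,"wy": 0,"wz": 0},{"dx": 0,"dy": 0.51,"dz": -0.32,"wx": 0,"wy": 0,"wz": 0},{"dx": 0,"dy": 0.43,"dz": -0.42,"wx": 0,"wy": 0,"wz": 0},{"dx": 0,"dy": 0.34,"dz": -0.5,"wx": 0,"wy": 0,"wz": 0},{"dx": 0,"dy": 0.22,"dz": -0.56,"wx": 0,"wy": 0,"wz": 0},{"dx": 0,"dy": 0.1,"dz": -0.59,"wx": 0,"wy": 0,"wz": 0}])

```text
time_s: 11.88
tcp_pos: [0.5535, 0.2099, 0.1592]
eef_rot: [42.6, 89.8, 42.6]
contact_force: [-0.8, -1.0, -1.5]
gripper_width: 0.0137
```

```bash
cat > st.py <<'E'
from up import *
C=np.array([.5494,.147])
p,R=cur(); s=r.get_state(); t=p+.147*R.as_matrix()[:,0]; d=t[:2]-C
print('tip',t.round(4),'rel mm',(d*1000).round(1),'r',round(np.hypot(*d)*1000,1),'th',round(np.degrees(np.arctan2(d[1],d[0])),1),'F',s['contact_force'].round(1),'M',s['moment'].round(2),'t',s['time_s'],'w',s['gripper_width'])
to([p[0],p[1],.157],U)
E
python3 st.py
```

```text
tip [0.5539 0.2103 0.0122] rel mm [ 4.5 63.3] r 63.4 th 85.9 F [-0.8 -1.  -1.5] M [-0.08 -0.04 -0.03] t 11.8833 w 0.013700339051854686
dist tool axes (units of .02) [ 0.11 -0.   -0.  ] rot units(.08) [ 0.01  0.04 -0.03]
```

Emit:
arm_command(plan=[{"dx": 0.08,"dy": -0.1,"dz": -0.57,"wx": 0,"wy": 0,"wz": 0},{"dx": 0.05,"dy": -0.2,"dz": -0.55,"wx": 0,"wy": 0,"wz": 0},{"dx": 0,"dy": -0.3,"dz": -0.5,"wx": 0,"wy": 0,"wz": 0},{"dx": 0,"dy": -0.4,"dz": -0.42,"wx": 0,"wy": 0,"wz": 0},{"dx": 0,"dy": -0.47,"dz": -0.33,"wx": 0,"wy": 0,"wz": 0},{"dx": 0,"dy": -0.53,"dz": -0.22,"wx": 0,"wy": 0,"wz": 0},{"dx": 0,"dy": -0.56,"dz": -0.1,"wx": 0,"wy": 0,"wz": 0},{"dx": 0,"dy": -0.57,"dz": 0.02,"wx": 0,"wy": 0,"wz": 0},{"dx": 0,"dy": -0.56,"dz": 0.13,"wx": 0,"wy": 0,"wz": 0},{"dx": 0,"dy": -0.52,"dz": 0.25,"wx": 0,"wy": 0,"wz": 0}])

```text
time_s: 12.72
tcp_pos: [0.4971, 0.1226, 0.1589]
eef_rot: [37.9, 89.4, 38.5]
contact_force: [-0.7, 0.1, -1.1]
gripper_width: 0.0137
```

```bash
python3 st.py
```

```text
tip [0.4984 0.1236 0.0119] rel mm [-51.  -23.4] r 56.2 th -155.3 F [-0.7  0.1 -1.1] M [-0.03  0.05  0.03] t 12.7167 w 0.013717175064468297
dist tool axes (units of .02) [ 0.09 -0.   -0.  ] rot units(.08) [ 0.12  0.1  -0.08]
```

Emit:
arm_command(plan=[{"dx": 0.1,"dy": -0.5,"dz": 0.3,"wx": 0.06,"wy": 0.1,"wz": -0.08},{"dx": 0.08,"dy": -0.43,"dz": 0.4,"wx": 0.06,"wy": 0,"wz": 0},{"dx": 0.02,"dy": -0.34,"dz": 0.48,"wx": 0,"wy": 0,"wz": 0},{"dx": 0.02,"dy": -0.23,"dz": 0.54,"wx": 0,"wy": 0,"wz": 0},{"dx": 0,"dy": -0.11,"dz": 0.57,"wx": 0,"wy": 0,"wz": 0},{"dx": 0,"dy": 0.01,"dz": 0.58,"wx": 0,"wy": 0,"wz": 0},{"dx": 0,"dy": 0.13,"dz": 0.57,"wx": 0,"wy": 0,"wz": 0},{"dx": 0,"dy": 0.25,"dz": 0.53,"wx": 0,"wy": 0,"wz": 0},{"dx": 0,"dy": 0.35,"dz": 0.47,"wx": 0,"wy": 0,"wz": 0},{"dx": 0,"dy": 0.44,"dz": 0.38,"wx": 0,"wy": 0,"wz": 0},{"dx": 0,"dy": 0.51,"dz": 0.28,"wx": 0,"wy": 0,"wz": 0},{"dx": 0,"dy": 0.56,"dz": 0.17,"wx": 0,"wy": 0,"wz": 0},{"dx": 0,"dy": 0.58,"dz": 0.05,"wx": 0,"wy": 0,"wz": 0}])

```text
time_s: 13.8
tcp_pos: [0.6121, 0.1333, 0.1513]
eef_rot: [-145.6, 89.2, -146.3]
contact_force: [-0.9, -3.3, 3.9]
gripper_width: 0.0136
```

```bash
python3 st.py; python3 -c "
from dish import *
m=save('wrist','w6')[2]; ana('w6',m)"
```

```text
tip [0.6104 0.1322 0.0043] rel mm [ 61.  -14.8] r 62.8 th -13.7 F [-0.9 -3.3  3.9] M [-1.36  0.06  0.02] t 13.8 w 0.013635190475204107
dist tool axes (units of .02) [-0.29 -0.   -0.  ] rot units(.08) [-0.15 -0.14  0.09]
dish [0.5474 0.1468 0.0978]
[[-64.0, 37.0], [-39.0, 6.0], [-10.0, -5.0], [-9.0, 25.0], [19.0, -9.0], [25.0, 22.0], [50.0, 5.0], [65.0, -24.0], [66.0, -6.0], [76.0, 20.0]]
```

View pics/w6.png

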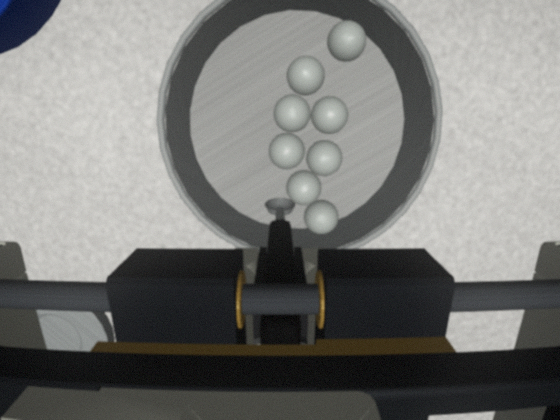

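Emit:
arm_command(plan=[{"dx": -0.25,"dy": 0.4,"dz": -0.1,"wx": -0.1,"wy": -0.14,"wz": 0.09},{"dx": -0.08,"dy": 0.54,"dz": -0.15,"wx": 0,"wy": 0,"wz": 0},{"dx": 0,"dy": 0.54,"dz": -0.2,"wx": 0,"wy": 0,"wz": 0},{"dx": 0,"dy": 0.5,"dz": -0.3,"wx": 0,"wy": 0,"wz": 0},{"dx": 0,"dy": 0.43,"dz": -0.38,"wx": 0,"wy": 0,"wz": 0},{"dx": 0,"dy": 0.35,"dz": -0.46,"wx": 0,"wy": 0,"wz": 0},{"dx": 0,"dy": 0.25,"dz": -0.52,"wx": 0,"wy": 0,"wz": 0},{"dx": 0,"dy": 0.13,"dz": -0.56,"wx": 0,"wy": 0,"wz": 0}])

```text
time_s: 14.52
tcp_pos: [0.5506, 0.2064, 0.1564]
eef_rot: [145.7, 89.7, 145.6]
contact_force: [-0.0, 0.3, -0.9]
gripper_width: 0.0137
```

```bash
python3 st.py; python3 -c "
from dish import *
m=save('wrist','w7')[2]; ana('w7',m)"
```

```text
tip [0.5501 0.2067 0.0094] rel mm [ 0.7 59.7] r 59.7 th 89.4 F [-0.   0.3 -0.9] M [-0.01 -0.07 -0.02] t 14.5167 w 0.01366624139055146
dist tool axes (units of .02) [-0.03  0.   -0.  ] rot units(.08) [-0.01 -0.05 -0.03]
dish [0.5469 0.1472 0.0978]
[[-65.0, 38.0], [-41.0, 4.0], [-21.0, 26.0], [-12.0, 55.0], [-10.0, -4.0], [13.0, 22.0], [19.0, -10.0]]
```

View pics/w7.png

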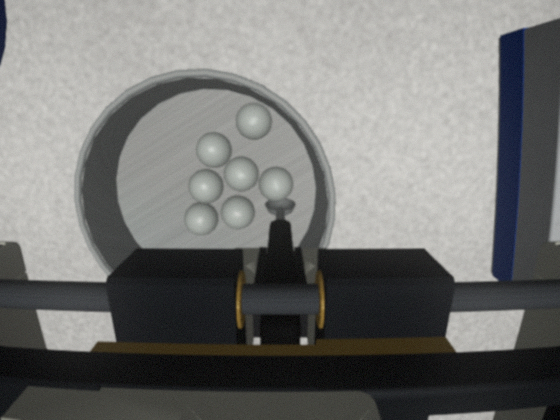

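Emit:
arm_command(plan=[{"dx": 0,"dy": -0.1,"dz": -0.57,"wx": 0,"wy": 0,"wz": 0},{"dx": 0,"dy": -0.2,"dz": -0.55,"wx": 0,"wy": 0,"wz": 0},{"dx": 0,"dy": -0.3,"dz": -0.5,"wx": 0,"wy": 0,"wz": 0},{"dx": 0,"dy": -0.4,"dz": -0.43,"wx": 0,"wy": 0,"wz": 0},{"dx": 0,"dy": -0.48,"dz": -0.34,"wx": 0,"wy": 0,"wz": 0},{"dx": 0,"dy": -0.54,"dz": -0.24,"wx": 0,"wy": 0,"wz": 0},{"dx": 0,"dy": -0.57,"dz": -0.12,"wx": 0,"wy": 0,"wz": 0},{"dx": 0,"dy": -0.58,"dz": 0,"wx": 0,"wy": 0,"wz": 0},{"dx": 0,"dy": -0.57,"dz": 0.12,"wx": 0,"wy": 0,"wz": 0}])

```text
time_s: 15.32
tcp_pos: [0.4907, 0.1305, 0.1595]
eef_rot: [62.7, 89.4, 63.1]
contact_force: [-1.3, 0.2, -1.0]
gripper_width: 0.0138
```

```bash
python3 st.py; python3 -c "
from dish import *
m=save('wrist','w8')[2]; ana('w8',m)"
```

```text
tip [0.4914 0.1318 0.0125] rel mm [-58.  -15.2] r 60.0 th -165.4 F [-1.3  0.2 -1. ] M [-0.06 -0.04 -0.03] t 15.3167 w 0.013782495362739811
dist tool axes (units of .02) [ 0.13 -0.   -0.  ] rot units(.08) [ 0.08  0.06 -0.11]
dish [0.5465 0.1469 0.0979]
[[-75.0, 11.0], [-62.0, 43.0], [-36.0, -28.0], [-23.0, 25.0], [-17.0, -1.0]]
```

View pics/w8.png

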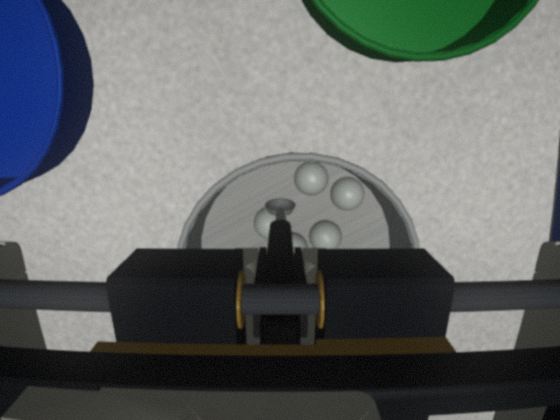

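Emit:
arm_command(plan=[{"dx": 0.06,"dy": -0.52,"dz": 0.27,"wx": 0.08,"wy": 0.06,"wz": -0.1},{"dx": 0,"dy": -0.45,"dz": 0.36,"wx": 0,"wy": 0,"wz": 0},{"dx": 0,"dy": -0.39,"dz": 0.44,"wx": 0,"wy": 0,"wz": 0},{"dx": 0,"dy": -0.31,"dz": 0.5,"wx": 0,"wy": 0,"wz": 0},{"dx": 0,"dy": -0.2,"dz": 0.55,"wx": 0,"wy": 0,"wz": 0},{"dx": 0,"dy": -0.08,"dz": 0.58,"wx": 0,"wy": 0,"wz": 0},{"dx": 0,"dy": 0.03,"dz": 0.59,"wx": 0,"wy": 0,"wz": 0}])

```text
time_s: 15.95
tcp_pos: [0.5599, 0.0829, 0.1571]
eef_rot: [178.2, 89.8, 177.8]
contact_force: [-0.3, 0.6, -1.9]
gripper_width: 0.0138
```

```bash
python3 st.py
```

```text
tip [0.5594 0.0829 0.0101] rel mm [ 10.  -64.1] r 64.8 th -81.2 F [-0.3  0.6 -1.9] M [-0.01 -0.    0.04] t 15.95 w 0.013819280326922825
dist tool axes (units of .02) [ 0.01 -0.    0.  ] rot units(.08) [-0.07 -0.05 -0.  ]
```

Emit:
arm_command(plan=[{"dx": -0.03,"dy": 0.25,"dz": 0.54,"wx": -0.05,"wy": -0.05,"wz": 0},{"dx": -0.03,"dy": 0.36,"dz": 0.47,"wx": 0,"wy": 0,"wz": 0},{"dx": -0.03,"dy": 0.44,"dz": 0.38,"wx": 0,"wy": 0,"wz": 0},{"dx": -0.03,"dy": 0.5,"dz": 0.29,"wx": 0,"wy": 0,"wz": 0},{"dx": 0,"dy": 0.54,"dz": 0.2,"wx": 0,"wy": 0,"wz": 0},{"dx": 0,"dy": 0.57,"dz": 0.08,"wx": 0,"wy": 0,"wz": 0},{"dx": 0,"dy": 0.57,"dz": -0.03,"wx": 0,"wy": 0,"wz": 0},{"dx": 0,"dy": 0.55,"dz": -0.15,"wx": 0,"wy": 0,"wz": 0},{"dx": 0,"dy": 0.5,"dz": -0.25,"wx": 0,"wy": 0,"wz": 0}])

```text
time_s: 16.7
tcp_pos: [0.5954, 0.1738, 0.1549]
eef_rot: [-161.8, 89.4, -162.1]
contact_force: [0.3, 0.1, -0.7]
gripper_width: 0.0141
```

```bash
python3 st.py; python3 -c "
from dish import *
m=save('wrist','w9')[2]; ana('w9',m)"
```

```text
tip [0.594  0.1734 0.0079] rel mm [44.6 26.4] r 51.8 th 30.6 F [ 0.3  0.1 -0.7] M [-0.01 -0.08  0.04] t 16.7 w 0.014114084573723124
dist tool axes (units of .02) [-0.11 -0.   -0.  ] rot units(.08) [-0.08 -0.12  0.04]
dish [0.5472 0.1471 0.0978]
[[-75.0, 11.0], [-62.0, 43.0], [-22.0, 25.0], [-10.0, -4.0], [13.0, 22.0], [19.0, -10.0], [61.0, 43.0], [71.0, -26.0]]
```

View pics/w9.png

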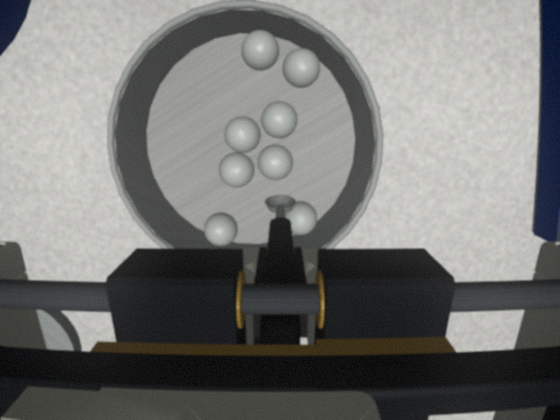

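Emit:
arm_command(plan=[{"dx": -0.1,"dy": -0.1,"dz": -0.4,"wx": -0.08,"wy": -0.12,"wz": 0.04},{"dx": 0,"dy": -0.29,"dz": -0.5,"wx": 0,"wy": 0,"wz": 0},{"dx": 0,"dy": -0.29,"dz": -0.5,"wx": 0,"wy": 0,"wz": 0},{"dx": 0,"dy": -0.29,"dz": -0.5,"wx": 0,"wy": 0,"wz": 0},{"dx": 0,"dy": -0.29,"dz": -0.5,"wx": 0,"wy": 0,"wz": 0},{"dx": 0,"dy": -0.29,"dz": -0.5,"wx": 0,"wy": 0,"wz": 0},{"dx": 0,"dy": -0.29,"dz": -0.5,"wx": 0,"wy": 0,"wz": 0},{"dx": 0,"dy": -0.29,"dz": -0.5,"wx": 0,"wy": 0,"wz": 0}])

```text
time_s: 17.42
tcp_pos: [0.5139, 0.1354, 0.1599]
eef_rot: [21.7, 89.3, 22.2]
contact_force: [0.1, -0.1, -0.9]
gripper_width: 0.014
```

```bash
python3 st.py; python3 -c "
from dish import *
m=save('wrist','w10')[2]; ana('w10',m); ana('c3',save('scene','c3')[2])"
```

```text
tip [0.5156 0.1362 0.0129] rel mm [-33.8 -10.8] r 35.5 th -162.2 F [ 0.1 -0.1 -0.9] M [-0.04  0.08  0.03] t 17.4167 w 0.013964444066932168
dist tool axes (units of .02) [ 0.14 -0.   -0.  ] rot units(.08) [ 0.1   0.15 -0.06]
dish [0.5463 0.1469 0.0977]
[[-70.0, 29.0], [-44.0, -11.0], [-44.0, 62.0], [-39.0, 31.0], [-27.0, -54.0]]
dish [0.5502 0.1499 0.0982]
[[-67.0, 31.0], [-35.0, 33.0], [-38.0, 64.0], [-25.0, -58.0], [21.0, -11.0], [60.0, 42.0], [69.0, -26.0]]
```

View pics/w10.png

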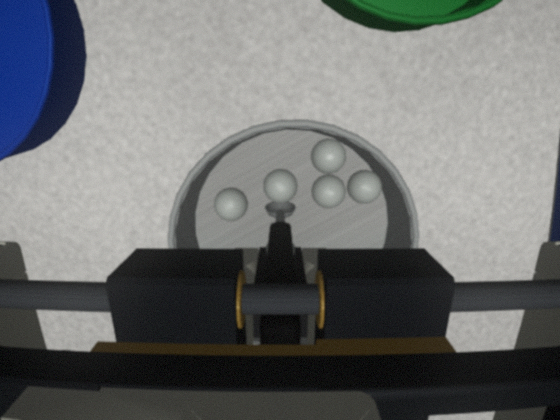

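Emit:
arm_command(plan=[{"dx": 0.12,"dy": -0.48,"dz": 0.15,"wx": 0.1,"wy": 0.13,"wz": -0.06},{"dx": 0,"dy": -0.4,"dz": 0.33,"wx": 0,"wy": 0,"wz": 0},{"dx": 0,"dy": -0.28,"dz": 0.45,"wx": 0,"wy": 0,"wz": 0},{"dx": 0,"dy": -0.15,"dz": 0.51,"wx": 0,"wy": 0,"wz": 0},{"dx": 0,"dy": 0,"dz": 0.53,"wx": 0,"wy": 0,"wz": 0},{"dx": -0.03,"dy": 0.15,"dz": 0.51,"wx": 0,"wy": 0,"wz": 0},{"dx": -0.03,"dy": 0.28,"dz": 0.45,"wx": 0,"wy": 0,"wz": 0},{"dx": -0.03,"dy": 0.39,"dz": 0.35,"wx": 0,"wy": 0,"wz": 0}])

```text
time_s: 18.18
tcp_pos: [0.5854, 0.121, 0.1588]
eef_rot: [-136.5, 89.9, -136.7]
contact_force: [0.1, -0.6, -1.5]
gripper_width: 0.0134
```

```bash
python3 st.py; python3 -c "
from dish import *
m=save('wrist','w11')[2]; ana('w11',m)"
```

```text
tip [0.5853 0.1209 0.0118] rel mm [ 35.9 -26.1] r 44.4 th -36.1 F [ 0.1 -0.6 -1.5] M [ 0.   -0.    0.02] t 18.1833 w 0.013447074502630236
dist tool axes (units of .02) [0.09 0.   0.  ] rot units(.08) [-0.04 -0.01  0.01]
dish [0.547  0.1467 0.0978]
[[-72.0, -26.0], [-66.0, 35.0], [-35.0, 37.0], [-30.0, -67.0], [-24.0, 72.0], [19.0, -11.0], [62.0, 44.0]]
```

Emit:
arm_command(plan=[{"dx": 0.04,"dy": 0.45,"dz": -0.1,"wx": 0,"wy": 0,"wz": 0},{"dx": 0.03,"dy": 0.45,"dz": -0.35,"wx": 0,"wy": 0,"wz": 0},{"dx": 0,"dy": 0.45,"dz": -0.35,"wx": 0,"wy": 0,"wz": 0},{"dx": 0,"dy": 0.45,"dz": -0.33,"wx": 0,"wy": 0,"wz": 0},{"dx": 0,"dy": 0.42,"dz": -0.33,"wx": 0,"wy": 0,"wz": 0},{"dx": 0,"dy": 0.35,"dz": -0.4,"wx": 0,"wy": 0,"wz": 0},{"dx": 0,"dy": 0.2,"dz": -0.5,"wx": 0,"wy": 0,"wz": 0},{"dx": 0,"dy": 0,"dz": -0.55,"wx": 0,"wy": 0,"wz": 0}])

```text
time_s: 18.9
tcp_pos: [0.5243, 0.1851, 0.1555]
eef_rot: [-139.4, 89.9, -139.5]
contact_force: [-1.2, -0.9, -1.4]
gripper_width: 0.0137
```

```bash
python3 st.py; python3 -c "
from dish import *
m=save('wrist','w12')[2]; ana('w12',m)"
```

```text
tip [0.5241 0.1849 0.0085] rel mm [-25.3  37.9] r 45.6 th 123.7 F [-1.2 -0.9 -1.4] M [-0.11 -0.33 -0.01] t 18.9 w 0.013679491394499286
dist tool axes (units of .02) [-0.08 -0.   -0.  ] rot units(.08) [-0.03 -0.02  0.02]
dish [0.5465 0.1471 0.0977]
[[-72.0, -26.0], [-66.0, 35.0], [-35.0, 36.0], [-30.0, -66.0], [-24.0, 72.0], [-2.0, -5.0]]
```

View pics/w12.png

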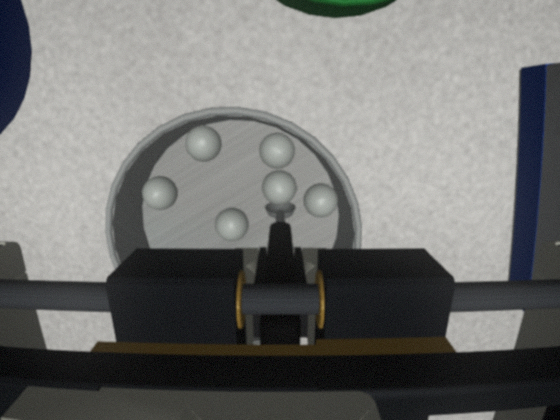

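Emit:
arm_command(plan=[{"dx": 0,"dy": -0.4,"dz": -0.45,"wx": 0,"wy": 0,"wz": 0},{"dx": 0,"dy": -0.55,"dz": -0.1,"wx": 0,"wy": 0,"wz": 0},{"dx": 0,"dy": -0.55,"dz": 0,"wx": 0,"wy": 0,"wz": 0},{"dx": 0,"dy": -0.45,"dz": 0.2,"wx": 0,"wy": 0,"wz": 0},{"dx": 0,"dy": -0.15,"dz": 0.45,"wx": 0,"wy": 0,"wz": 0},{"dx": 0,"dy": 0,"dz": 0.5,"wx": 0,"wy": 0,"wz": 0},{"dx": -0.03,"dy": 0,"dz": 0.55,"wx": 0,"wy": 0,"wz": 0},{"dx": -0.03,"dy": 0,"dz": 0.5,"wx": 0,"wy": 0,"wz": 0},{"dx": 0,"dy": 0,"dz": 0.4,"wx": 0,"wy": 0,"wz": 0}])

```text
time_s: 19.7
tcp_pos: [0.5667, 0.1387, 0.1594]
eef_rot: [37.7, 89.9, 37.7]
contact_force: [1.0, -1.0, -1.0]
gripper_width: 0.0139
```

```bash
python3 st.py; python3 -c "
from dish import *
m=save('wrist','w13')[2]; ana('w13',m)"
```

```text
tip [0.567  0.1389 0.0124] rel mm [17.6 -8.1] r 19.3 th -24.8 F [ 1. -1. -1.] M [-0.02  0.02  0.  ] t 19.7 w 0.013871626766946038
dist tool axes (units of .02) [ 0.12 -0.   -0.  ] rot units(.08) [-0.01  0.02 -0.02]
dish [0.5467 0.1469 0.0977]
[[-75.0, 14.0], [-72.0, -26.0], [-49.0, -6.0], [-31.0, -67.0], [-24.0, 72.0], [41.0, 0.0], [57.0, 44.0]]
```

View pics/w13.png

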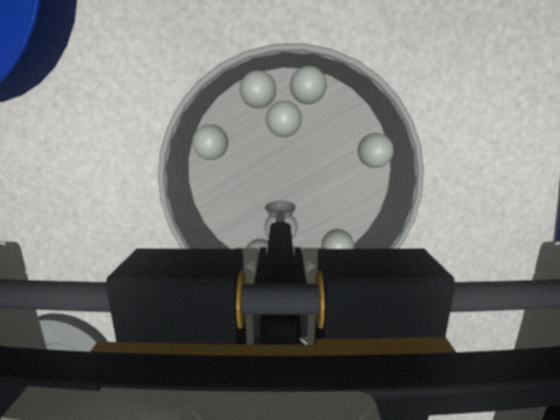

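Emit:
arm_command(plan=[{"dx": 0.08,"dy": 0,"dz": 0.4,"wx": 0,"wy": 0,"wz": 0},{"dx": 0.04,"dy": 0,"dz": 0.4,"wx": 0,"wy": 0,"wz": 0},{"dx": 0,"dy": 0,"dz": -0.3,"wx": 0,"wy": 0,"wz": 0},{"dx": 0,"dy": 0,"dz": -0.55,"wx": 0,"wy": 0,"wz": 0},{"dx": 0,"dy": 0,"dz": -0.55,"wx": 0,"wy": 0,"wz": 0},{"dx": 0,"dy": 0,"dz": -0.55,"wx": 0,"wy": 0,"wz": 0},{"dx": 0,"dy": 0,"dz": -0.55,"wx": 0,"wy": 0,"wz": 0},{"dx": 0,"dy": 0,"dz": -0.55,"wx": 0,"wy": 0,"wz": 0},{"dx": 0,"dy": 0,"dz": -0.4,"wx": 0,"wy": 0,"wz": 0},{"dx": 0,"dy": 0,"dz": 0,"wx": 0,"wy": 0,"wz": 0}])

```text
time_s: 20.58
tcp_pos: [0.5092, 0.1386, 0.1539]
eef_rot: [-169.0, 89.9, -169.0]
contact_force: [0.6, 0.0, -0.9]
gripper_width: 0.0135
```

```bash
python3 st.py; python3 -c "
from dish import *
m=save('wrist','w14')[2]; ana('w14',m); ana('c4',save('scene','c4')[2])"
```

```text
tip [0.5089 0.1386 0.0069] rel mm [-40.5  -8.4] r 41.4 th -168.2 F [ 0.6  0.  -0.9] M [-0.06 -0.03 -0.06] t 20.5833 w 0.013501841967929942
dist tool axes (units of .02) [-0.15 -0.   -0.  ] rot units(.08) [-0.01 -0.02  0.  ]
dish [0.5463 0.1469 0.0978]
[[-76.0, 14.0], [-72.0, -26.0], [-52.0, -5.0], [-30.0, -66.0], [-24.0, 72.0]]
dish [0.5499 0.1496 0.0984]
[[-74.0, 16.0], [-71.0, -27.0], [-28.0, -68.0], [-22.0, 73.0], [59.0, 43.0], [69.0, -26.0], [71.0, 17.0]]
```

Emit:
arm_command(plan=[{"dx": -0.12,"dy": -0.5,"dz": -0.1,"wx": 0,"wy": 0,"wz": 0},{"dx": 0,"dy": -0.5,"dz": 0.1,"wx": 0,"wy": 0,"wz": 0},{"dx": 0,"dy": -0.42,"dz": 0.3,"wx": 0,"wy": 0,"wz": 0},{"dx": 0,"dy": -0.32,"dz": 0.44,"wx": 0,"wy": 0,"wz": 0},{"dx": 0,"dy": -0.18,"dz": 0.51,"wx": 0,"wy": 0,"wz": 0},{"dx": 0,"dy": -0.07,"dz": 0.54,"wx": 0,"wy": 0,"wz": 0},{"dx": 0,"dy": 0.05,"dz": 0.54,"wx": 0,"wy": 0,"wz": 0},{"dx": 0,"dy": 0.16,"dz": 0.52,"wx": 0,"wy": 0,"wz": 0}])

```text
time_s: 21.35
tcp_pos: [0.5748, 0.0978, 0.1571]
eef_rot: [1.3, 90.0, 1.2]
contact_force: [-0.9, 0.0, -0.5]
gripper_width: 0.014
```

```bash
python3 st.py
```

```text
tip [0.575  0.0978 0.0101] rel mm [ 25.6 -49.2] r 55.5 th -62.6 F [-0.9  0.  -0.5] M [ 0.02 -0.01  0.03] t 21.35 w 0.01400506041427512
dist tool axes (units of .02) [ 0. -0. -0.] rot units(.08) [-0.02  0.01 -0.  ]
```

Emit:
arm_command(plan=[{"dx": 0,"dy": 0.32,"dz": 0.45,"wx": 0,"wy": 0,"wz": 0},{"dx": -0.02,"dy": 0.43,"dz": 0.37,"wx": 0,"wy": 0,"wz": 0},{"dx": -0.02,"dy": 0.49,"dz": 0.28,"wx": 0,"wy": 0,"wz": 0},{"dx": -0.02,"dy": 0.54,"dz": 0.18,"wx": 0,"wy": 0,"wz": 0},{"dx": -0.02,"dy": 0.56,"dz": 0.06,"wx": 0,"wy": 0,"wz": 0},{"dx": 0,"dy": 0.56,"dz": -0.07,"wx": 0,"wy": 0,"wz": 0},{"dx": 0,"dy": 0.54,"dz": -0.19,"wx": 0,"wy": 0,"wz": 0},{"dx": 0,"dy": 0.5,"dz": -0.29,"wx": 0,"wy": 0,"wz": 0},{"dx": 0,"dy": 0.42,"dz": -0.38,"wx": 0,"wy": 0,"wz": 0}])

```text
time_s: 22.1
tcp_pos: [0.5862, 0.1873, 0.1521]
eef_rot: [-152.2, 89.1, -152.7]
contact_force: [0.3, 0.0, -1.0]
gripper_width: 0.0138
```

```bash
python3 st.py; python3 -c "
from dish import *
m=save('wrist','w15')[2]; ana('w15',m)"
```

```text
tip [0.5841 0.1862 0.0052] rel mm [34.7 39.2] r 52.4 th 48.5 F [ 0.3  0.  -1. ] M [ 0.01 -0.13 -0.01] t 22.1 w 0.013848780364901477
dist tool axes (units of .02) [-0.24 -0.   -0.  ] rot units(.08) [-0.11 -0.18  0.1 ]
dish [0.547  0.1473 0.0978]
[[-75.0, 14.0], [-72.0, -26.0], [-52.0, -4.0], [-30.0, -66.0], [-24.0, 72.0], [40.0, 29.0], [56.0, 55.0], [71.0, -10.0], [71.0, 19.0]]
```

Emit:
arm_command(plan=[{"dx": -0.15,"dy": 0.35,"dz": -0.43,"wx": -0.1,"wy": -0.16,"wz": 0.1},{"dx": 0,"dy": 0.24,"dz": -0.52,"wx": 0,"wy": 0,"wz": 0},{"dx": 0,"dy": 0.12,"dz": -0.55,"wx": 0,"wy": 0,"wz": 0},{"dx": 0,"dy": 0,"dz": -0.57,"wx": 0,"wy": 0,"wz": 0},{"dx": 0,"dy": -0.12,"dz": -0.55,"wx": 0,"wy": 0,"wz": 0},{"dx": 0,"dy": -0.23,"dz": -0.52,"wx": 0,"wy": 0,"wz": 0},{"dx": 0,"dy": -0.33,"dz": -0.46,"wx": 0,"wy": 0,"wz": 0},{"dx": 0,"dy": -0.42,"dz": -0.38,"wx": 0,"wy": 0,"wz": 0},{"dx": 0,"dy": -0.5,"dz": -0.26,"wx": 0,"wy": 0,"wz": 0}])

```text
time_s: 22.9
tcp_pos: [0.4937, 0.1764, 0.1599]
eef_rot: [36.4, 89.0, 36.8]
contact_force: [2.6, -1.4, -0.5]
gripper_width: 0.0134
```

```bash
python3 st.py; python3 -c "
from dish import *
m=save('wrist','w16')[2]; ana('w16',m)"
```

```text
tip [0.4957 0.1779 0.0129] rel mm [-53.7  30.9] r 62.0 th 150.1 F [ 2.6 -1.4 -0.5] M [-0.79 -1.59 -0.03] t 22.9 w 0.013391197791746032
dist tool axes (units of .02) [ 0.15 -0.   -0.  ] rot units(.08) [ 0.09  0.17 -0.12]
dish [0.5446 0.1475 0.0977]
[[-75.0, 13.0], [-72.0, -26.0], [-61.0, 46.0], [-52.0, -4.0], [-30.0, -66.0]]
```

View pics/w16.png

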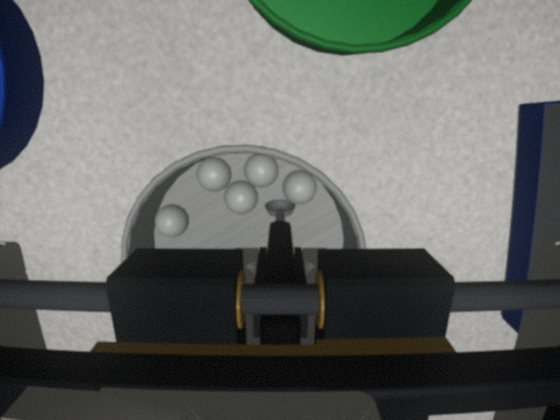

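Emit:
arm_command(plan=[{"dx": 0,"dy": -0.1,"dz": 0.5,"wx": 0.08,"wy": 0.16,"wz": -0.1},{"dx": 0,"dy": -0.1,"dz": 0.5,"wx": 0,"wy": 0,"wz": 0},{"dx": 0,"dy": 0,"dz": 0.3,"wx": 0,"wy": 0,"wz": 0},{"dx": -0.5,"dy": 0,"dz": 0,"wx": 0,"wy": 0,"wz": 0},{"dx": -1,"dy": 0,"dz": 0,"wx": 0,"wy": 0,"wz": 0},{"dx": -1,"dy": 0,"dz": 0,"wx": 0,"wy": 0,"wz": 0},{"dx": -1,"dy": 0,"dz": 0,"wx": 0,"wy": 0,"wz": 0},{"dx": -1,"dy": 0,"dz": 0,"wx": 0,"wy": 0,"wz": 0},{"dx": -1,"dy": 0,"dz": 0,"wx": 0,"wy": 0,"wz": 0},{"dx": -0.6,"dy": 0,"dz": 0,"wx": 0,"wy": 0,"wz": 0},{"dx": 0,"dy": 0,"dz": 0,"wx": 0,"wy": 0,"wz": 0}])

```text
time_s: 23.87
tcp_pos: [0.515, 0.1656, 0.2896]
eef_rot: [174.5, 89.6, 174.2]
contact_force: [0.3, 0.2, 0.5]
gripper_width: 0.0137
```

```bash
python3 st.py; python3 -c "
from dish import *
from fit import circ
p,R=cur()
m=save('wrist','w17')[2]; ana('w17',m); ana('c5',save('scene','c5')[2]); ana('s5',save('side','s5')[2])
for c,f,k in (('side','s5','s'),('scene','c5','c'),):
    z=np.load(f'pics/{f}.npz'); P=cloud(z['d'],r.camera_model(c)); X=P[(z['d']>0)&(np.hypot(P[...,0]-p[0],P[...,1]-p[1])<.035)&(P[...,2]<p[2]-.07)&(P[...,2]>.08)]
    print(c,len(X),p[2]-np.sort(X[:,2])[:5],X.mean(0))
"
```

```text
tip [0.514  0.1657 0.1426] rel mm [-35.4  18.7] r 40.1 th 152.1 F [0.3 0.2 0.5] M [ 0.02 -0.14  0.01] t 23.8667 w 0.013700970959280277
dist tool axes (units of .02) [ 6.63 -0.    0.04] rot units(.08) [-0.06 -0.08 -0.01]
dish [0.5449 0.1474 0.098 ]
[[-75.0, 13.0], [-72.0, -26.0], [-61.0, 44.0], [-52.0, -5.0], [-30.0, -66.0], [54.0, 56.0]]
dish [0.5481 0.15   0.0983]
[[-74.0, 14.0], [-70.0, -28.0], [-61.0, 45.0], [-50.0, -5.0], [-29.0, -68.0], [53.0, 54.0], [70.0, 20.0], [72.0, -9.0]]
dish [0.5423 0.1491 0.0983]
[[-30.0, -65.0], [74.0, -7.0], [74.0, 23.0], [-71.0, -24.0], [-60.0, 4.0], [53.0, 55.0], [-57.0, 42.0]]
side 93 [0.14795517 0.14661073 0.14450375 0.14419687 0.14416805] [0.51273634 0.16671155 0.17679375]
scene 95 [0.14429298 0.14163007 0.14046082 0.13879653 0.13818983] [0.52085713 0.16780264 0.1748619 ]
```

View pics/w17.png

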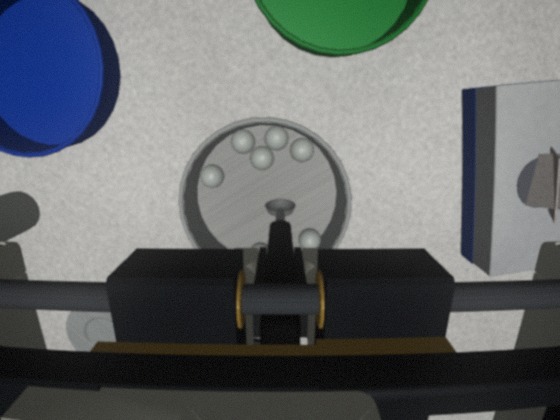

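View pics/s5.png

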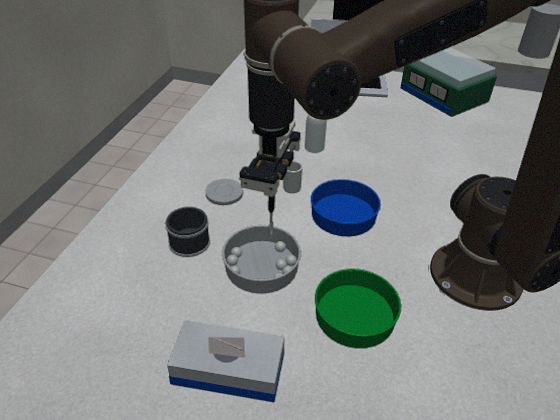

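Emit:
arm_command(plan=[{"dx": 0,"dy": -0.6,"dz": 0.2,"wx": 0,"wy": 0,"wz": 0},{"dx": 0,"dy": -0.9,"dz": 0.4,"wx": 0,"wy": 0,"wz": 0},{"dx": 0,"dy": -1,"dz": 0.5,"wx": 0,"wy": 0,"wz": 0},{"dx": 0,"dy": -1,"dz": 0.5,"wx": 0,"wy": 0,"wz": 0},{"dx": 0,"dy": -1,"dz": 0.5,"wx": 0,"wy": 0,"wz": 0},{"dx": 0,"dy": -1,"dz": 0.5,"wx": 0,"wy": 0,"wz": 0},{"dx": 0,"dy": -1,"dz": 0.5,"wx": 0,"wy": 0,"wz": 0},{"dx": 0,"dy": -1,"dz": 0.5,"wx": 0,"wy": 0,"wz": 0},{"dx": 0,"dy": -1,"dz": 0.5,"wx": 0.3,"wy": 0,"wz": 0},{"dx": 0,"dy": -1,"dz": 0.5,"wx": 0.3,"wy": 0,"wz": 0},{"dx": 0,"dy": -1,"dz": 0.5,"wx": 0.3,"wy": 0,"wz": 0},{"dx": 0,"dy": -1,"dz": 0.5,"wx": 0.3,"wy": 0,"wz": 0},{"dx": 0,"dy": -0.8,"dz": 0.4,"wx": 0.3,"wy": 0,"wz": 0},{"dx": 0,"dy": -0.5,"dz": 0.2,"wx": 0.3,"wy": 0,"wz": 0},{"dx": 0,"dy": 0,"dz": 0,"wx": 0.2,"wy": 0,"wz": 0}])

```text
time_s: 25.27
tcp_pos: [0.6261, -0.1143, 0.2605]
eef_rot: [-160.3, 87.2, -170.1]
contact_force: [0.0, 0.7, -0.4]
gripper_width: 0.0133
```

```bash
cat > ret.py <<'E'
from mv import *
Fg=Ro.from_euler('xyz',[-179.577,63.98,170.028],degrees=True)
G=np.array([.60545,-.20829,.13731])
uu=-Fg.as_matrix()[:,0]
E
python3 - <<'E'
from ret import *
from dish import circ
print(cur()[0],r.get_state()['joints'].round(0)); to(G+.15*uu,Fg)
m=save('wrist','w18')[2]
import pickle
def rim(fn,m):
    z=np.load(f'pics/{fn}.npz'); P=cloud(z['d'],m); X=P[(z['d']>0)&(np.hypot(P[...,0]-.563,P[...,1]+.2)<.04)&(P[...,2]>.080)&(P[...,2]<.09)&(z['p'].min(-1)>60)]
    print(fn,len(X),circ(X[:,:2]).round(4),X[:,2].max())
rim('w1',pickle.load(open('pics/w1.pkl','rb'))); rim('w18',m)
E
```

```text
[ 0.62610805 -0.11433368  0.26050099] [   7.   18.   -0.    0.  -75. -107.]
dist tool axes (units of .02) [-0.64 -4.82  3.04] rot units(.08) [0.08 5.1  0.19]
w1 712 [ 0.565  -0.2018  0.0269] 0.08821502377812131
w18 929 [ 0.5643 -0.2007  0.027 ] 0.08663665069705934
```

View pics/w18.png

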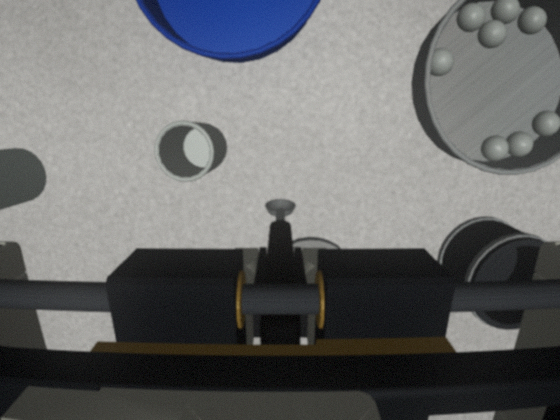

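Emit:
arm_command(plan=[{"dx": -0.4,"dy": -0.6,"dz": 0.5,"wx": 0,"wy": 0.85,"wz": 0.03},{"dx": -0.4,"dy": -0.8,"dz": 0.5,"wx": 0,"wy": 0.85,"wz": 0.03},{"dx": -0.4,"dy": -0.8,"dz": 0.5,"wx": 0,"wy": 0.85,"wz": 0.03},{"dx": -0.4,"dy": -0.8,"dz": 0.5,"wx": 0,"wy": 0.85,"wz": 0.03},{"dx": -0.4,"dy": -0.8,"dz": 0.5,"wx": 0,"wy": 0.85,"wz": 0.03},{"dx": -0.4,"dy": -0.5,"dz": 0.3,"wx": 0,"wy": 0.8,"wz": 0.03},{"dx": 0,"dy": 0,"dz": 0,"wx": 0,"wy": 0,"wz": 0}])

```text
time_s: 25.9
tcp_pos: [0.6699, -0.2066, 0.2927]
eef_rot: [179.8, 62.4, 170.3]
contact_force: [-0.6, 0.9, -4.4]
gripper_width: 0.0136
```

Run:
```python
from ret import *
print(cur()[0],r.get_state()['contact_force']); to(G+.15*uu,Fg); to(G,Fg)
```

```text
[ 0.66989885 -0.20658655  0.29266908] [-0.63336921  0.85974998 -4.36085407]
dist tool axes (units of .02) [ 0.85 -0.64  0.59] rot units(.08) [ 0.18 -0.34  0.02]
dist tool axes (units of .02) [ 8.35 -0.63  0.79] rot units(.08) [ 0.18 -0.34  0.02]
```

Emit:
arm_command(plan=[{"dx": 0,"dy": -0.4,"dz": 0.4,"wx": 0.18,"wy": -0.3,"wz": 0.02},{"dx": 0,"dy": -0.2,"dz": 0.1,"wx": 0,"wy": 0,"wz": 0},{"dx": 0,"dy": 0,"dz": 0,"wx": 0,"wy": 0,"wz": 0},{"dx": 0,"dy": 0,"dz": 0,"wx": 0,"wy": 0,"wz": 0}])

```text
time_s: 26.23
tcp_pos: [0.6778, -0.2192, 0.2836]
eef_rot: [-179.5, 63.8, 170.1]
contact_force: [0.6, 0.1, -0.8]
gripper_width: 0.0139
```

Run:
```python
from ret import *
print(cur()[0],r.get_state()['contact_force']); to(G+.15*uu,Fg); to(G,Fg)
p,R=cur()
q,d,m=save('wrist','w19')
x=R.as_matrix()[:,0]
for k in np.arange(.148,.34,.02):
    a=proj([p+k*x],m)[0]; cv2.circle(q,(int(a[0]),int(a[1])),2,(255,0,0),-1)
cv2.imwrite('pics/w19o.png',q[:,:,::-1])
```

```text
[ 0.67780515 -0.21924177  0.28363376] [ 0.64721065  0.0678404  -0.79686931]
dist tool axes (units of .02) [ 0.68 -0.09 -0.07] rot units(.08) [-0.   -0.05  0.01]
dist tool axes (units of .02) [ 8.18 -0.08 -0.05] rot units(.08) [-0.   -0.05  0.01]
```

View pics/w19o.png

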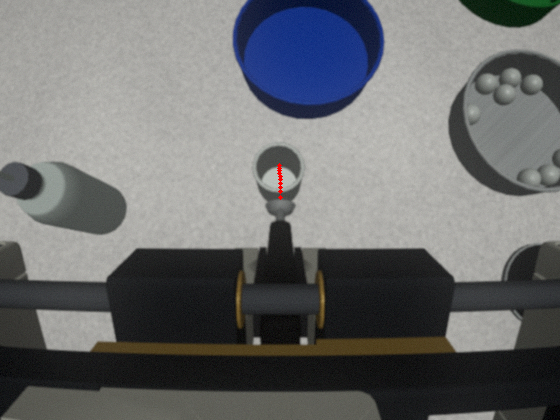

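Emit:
arm_command(plan=[{"dx": 0.4,"dy": -0.08,"dz": -0.1,"wx": 0,"wy": -0.05,"wz": 0},{"dx": 0.7,"dy": 0,"dz": 0,"wx": 0,"wy": 0,"wz": 0},{"dx": 0.8,"dy": 0,"dz": 0,"wx": 0,"wy": 0,"wz": 0},{"dx": 0.5,"dy": 0,"dz": 0,"wx": 0,"wy": 0,"wz": 0},{"dx": 0,"dy": 0,"dz": 0,"wx": 0,"wy": 0,"wz": 0},{"dx": 0,"dy": 0,"dz": 0,"wx": 0,"wy": 0,"wz": 0}])

```text
time_s: 26.78
tcp_pos: [0.6528, -0.2133, 0.2498]
eef_rot: [-179.6, 64.8, 170.3]
contact_force: [-0.3, -0.3, 0.2]
gripper_width: 0.0138
```

Run:
```python
from ret import *
print(cur()[0],r.get_state()['contact_force']); to(G,Fg)
save('wrist','w20')
```

```text
[ 0.65284867 -0.21326568  0.24981722] [-0.28285383 -0.33347697  0.19188056]
dist tool axes (units of .02) [ 6.1  -0.15  0.24] rot units(.08) [0.06 0.19 0.03]
```

View pics/w20.png

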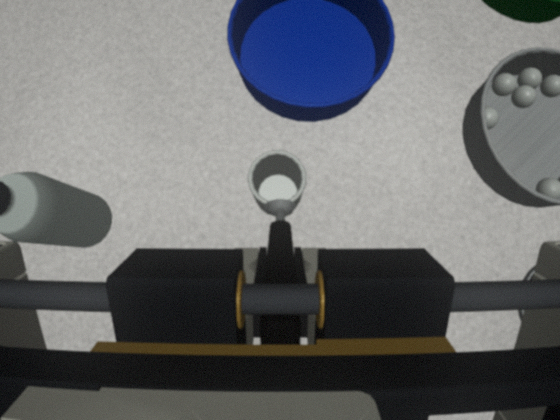

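Emit:
arm_command(plan=[{"dx": 0,"dy": -0.15,"dz": 0.2,"wx": 0.05,"wy": 0.17,"wz": 0},{"dx": 0.4,"dy": 0,"dz": 0,"wx": 0,"wy": 0,"wz": 0},{"dx": 0.6,"dy": 0,"dz": 0.03,"wx": 0,"wy": 0.05,"wz": 0},{"dx": 0.4,"dy": 0,"dz": 0.02,"wx": 0,"wy": 0.03,"wz": 0},{"dx": 0,"dy": 0,"dz": 0,"wx": 0,"wy": 0,"wz": 0}])

```text
time_s: 27.25
tcp_pos: [0.6459, -0.215, 0.2232]
eef_rot: [-179.4, 63.9, 170.3]
contact_force: [1.0, -0.6, -0.8]
gripper_width: 0.0135
```

Run:
```python
from ret import *
print(cur()[0],r.get_state()['contact_force']); to(G,Fg)
save('wrist','w21')
```

```text
[ 0.64591168 -0.21502009  0.22323815] [ 1.04130097 -0.62305682 -0.8312904 ]
dist tool axes (units of .02) [ 4.76 -0.01  0.05] rot units(.08) [ 0.01 -0.01  0.02]
```

View pics/w21.png

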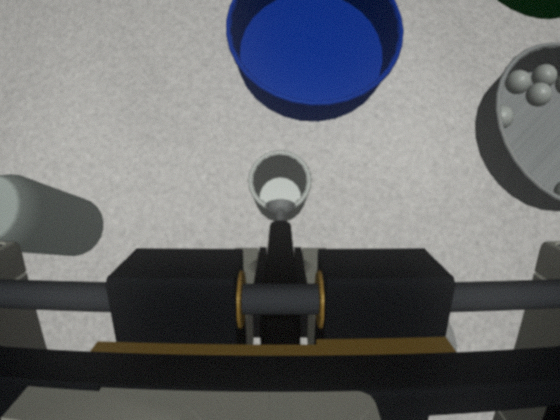

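Emit:
arm_command(plan=[{"dx": 0.4,"dy": 0,"dz": 0,"wx": 0,"wy": 0,"wz": 0},{"dx": 0.6,"dy": 0,"dz": 0.02,"wx": 0,"wy": 0.04,"wz": 0},{"dx": 0.6,"dy": 0,"dz": 0.02,"wx": 0,"wy": 0.04,"wz": 0},{"dx": 0.3,"dy": 0,"dz": 0.02,"wx": 0,"wy": 0.03,"wz": 0},{"dx": 0,"dy": 0,"dz": 0,"wx": 0,"wy": 0,"wz": 0}])

```text
time_s: 27.72
tcp_pos: [0.6289, -0.2128, 0.1872]
eef_rot: [-179.2, 63.3, 170.4]
contact_force: [0.9, -0.5, -0.5]
gripper_width: 0.0139
```

Run:
```python
from ret import *
print(cur()[0],r.get_state()['contact_force'],r.get_state()['moment']); to(G,Fg)
save('wrist','w22')
```

```text
[ 0.62887524 -0.21281739  0.18723635] [ 0.87689008 -0.49385754 -0.51506995] [-0.2771481  -1.56509503  0.03871635]
dist tool axes (units of .02) [2.77 0.03 0.05] rot units(.08) [ 0.   -0.14  0.04]
```

View pics/w22.png

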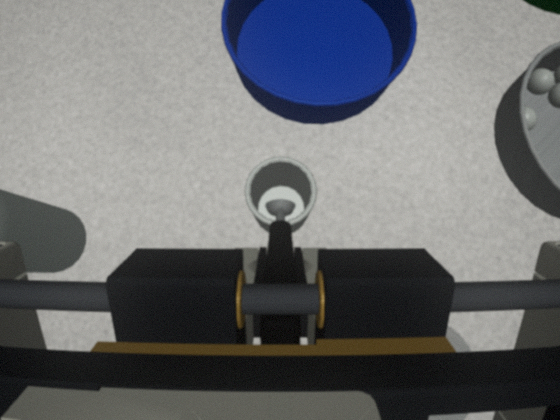

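The bowl is inside the beaker at (280,205), with hardly any force on it. I'll continue down.

Emit:
arm_command(plan=[{"dx": 0.4,"dy": 0.02,"dz": 0.03,"wx": 0,"wy": -0.1,"wz": 0.03},{"dx": 0.6,"dy": 0,"dz": 0.02,"wx": 0,"wy": 0.02,"wz": 0},{"dx": 0.5,"dy": 0,"dz": 0.02,"wx": 0,"wy": 0.03,"wz": 0},{"dx": 0.2,"dy": 0,"dz": 0,"wx": 0,"wy": 0,"wz": 0},{"dx": 0,"dy": 0,"dz": 0,"wx": 0,"wy": 0,"wz": 0}])

```text
time_s: 28.18
tcp_pos: [0.6163, -0.2105, 0.156]
eef_rot: [-179.4, 63.8, 170.2]
contact_force: [0.1, 0.7, -0.9]
gripper_width: 0.0136
```

Run:
```python
from ret import *
print(cur()[0],r.get_state()['contact_force'],r.get_state()['moment']); to(G,Fg)
save('wrist','w23')
```

```text
[ 0.61630557 -0.21052914  0.15602105] [ 0.10186975  0.72950139 -0.92374139] [-0.30985125 -1.62755565  0.04439277]
dist tool axes (units of .02) [ 1.08  0.02 -0.08] rot units(.08) [ 0.01 -0.04  0.02]
```

View pics/w23.png

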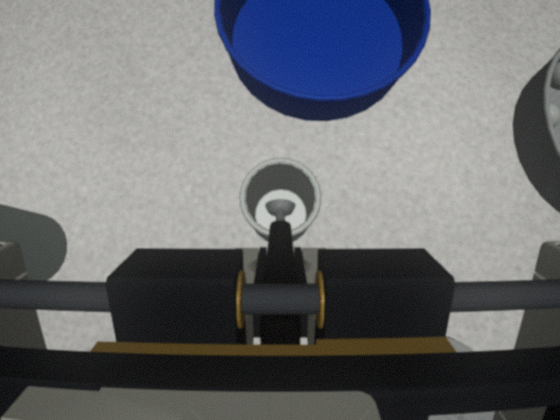

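Emit:
arm_command(plan=[{"dx": 0.4,"dy": 0,"dz": -0.06,"wx": 0,"wy": -0.03,"wz": 0},{"dx": 0.3,"dy": 0,"dz": 0,"wx": 0,"wy": 0,"wz": 0},{"dx": 0.1,"dy": 0,"dz": 0,"wx": 0,"wy": 0,"wz": 0},{"dx": 0,"dy": 0,"dz": 0,"wx": 0,"wy": 0,"wz": 0}])

```text
time_s: 28.57
tcp_pos: [0.6119, -0.2101, 0.1484]
eef_rot: [-179.1, 64.6, 170.8]
contact_force: [-0.1, -0.6, 0.2]
gripper_width: 0.0136
```

Run:
```python
from ret import *
print(cur()[0],r.get_state()['contact_force'],r.get_state()['moment']); to(G,Fg)
```

```text
[ 0.61188109 -0.21009535  0.14844419] [-0.07043454 -0.6380169   0.19370078] [-0.26262714 -1.53746138  0.00614451]
dist tool axes (units of .02) [ 0.65  0.04 -0.06] rot units(.08) [0.03 0.13 0.07]
```

Emit:
arm_command(plan=[{"dx": 0.3,"dy": 0.02,"dz": -0.03,"wx": 0.03,"wy": 0.1,"wz": 0.05},{"dx": 0.2,"dy": 0,"dz": 0,"wx": 0,"wy": 0,"wz": 0},{"dx": 0.1,"dy": 0,"dz": 0,"wx": 0,"wy": 0,"wz": 0},{"dx": 0,"dy": 0,"dz": 0,"wx": 0,"wy": 0,"wz": 0}])

```text
time_s: 28.9
tcp_pos: [0.6119, -0.2102, 0.1486]
eef_rot: [-178.9, 65.2, 170.9]
contact_force: [0.1, 0.1, -0.6]
gripper_width: 0.0143
```

Run:
```python
from ret import *
print(cur()[0],r.get_state()['contact_force'],r.get_state()['moment']); to(G,Fg)
```

```text
[ 0.61186284 -0.21016164  0.14855925] [ 0.11915371  0.13039455 -0.58609682] [-0.22285816 -1.36538706  0.02418591]
dist tool axes (units of .02) [ 0.65  0.04 -0.07] rot units(.08) [0.03 0.26 0.08]
```

Emit:
arm_command(plan=[{"dx": 0.55,"dy": 0.03,"dz": -0.06,"wx": 0.03,"wy": 0.25,"wz": 0.08},{"dx": 0.3,"dy": 0,"dz": 0,"wx": 0,"wy": 0.05,"wz": 0},{"dx": 0,"dy": 0,"dz": 0,"wx": 0,"wy": 0,"wz": 0}])

```text
time_s: 29.15
tcp_pos: [0.6132, -0.211, 0.149]
eef_rot: [-178.8, 65.3, 171.1]
contact_force: [-2.0, -1.0, -1.9]
gripper_width: 0.0137
```

Run:
```python
from ret import *
print(cur()[0],r.get_state()['contact_force'],r.get_state()['moment']); to(G,Fg)
save('wrist','w24');save('side','s6')
cv2.imwrite('pics/s6z.png',cv2.resize(cv2.imread('pics/s6.png')[90:230,210:390],(720,560)))
```

```text
[ 0.61318277 -0.21103336  0.1489578 ] [-2.02745574 -1.03635    -1.87240683] [-0.19650119 -0.99515591 -0.00946822]
dist tool axes (units of .02) [ 0.7   0.07 -0.12] rot units(.08) [0.05 0.29 0.1 ]
```

View pics/w24.png

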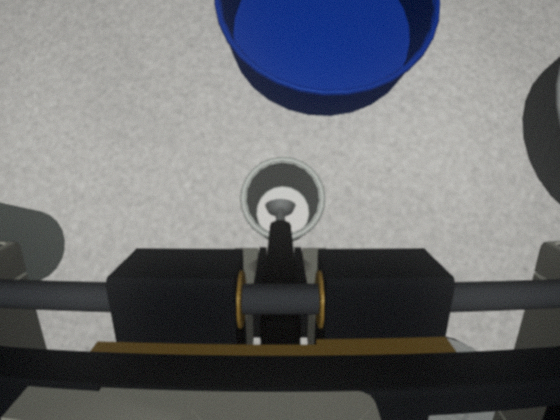

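View pics/s6z.png

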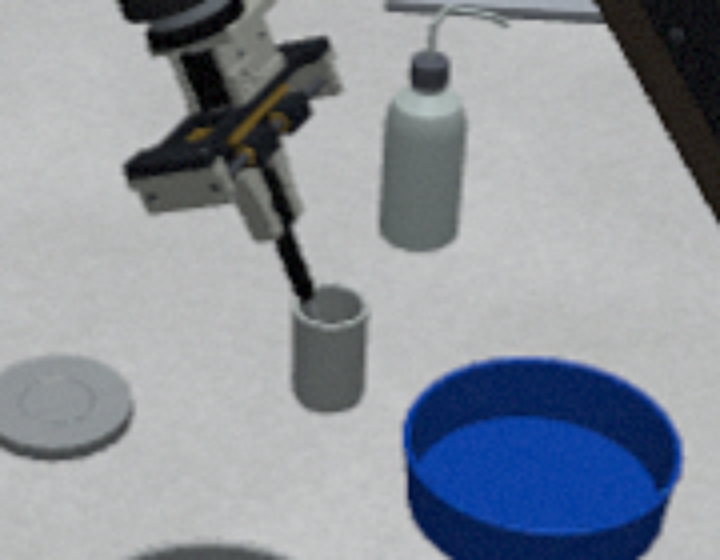

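Emit:
arm_command(plan=[{"dx": -0.5,"dy": 0.05,"dz": -0.1,"wx": 0.05,"wy": 0,"wz": 0.1},{"dx": 0,"dy": 0,"dz": -0.3,"wx": 0,"wy": -0.35,"wz": 0},{"dx": 0,"dy": 0,"dz": -0.15,"wx": 0,"wy": -0.2,"wz": 0},{"dx": 0,"dy": 0,"dz": 0,"wx": 0,"wy": 0,"wz": 0}])

```text
time_s: 29.58
tcp_pos: [0.6051, -0.2087, 0.1579]
eef_rot: [-179.8, 67.3, 169.6]
contact_force: [0.1, 0.9, -0.6]
gripper_width: 0.0139
```

```bash
cat > q.py <<'E'
from ret import *
p,R=cur(); x=R.as_matrix()[:,0]
s=r.get_state(); print(p,s['contact_force'].round(1),s['moment'].round(2),'t',s['time_s']); to(G,Fg)
B=np.array([.5645,-.201])
for k,n in ((.147,'tip'),(.147-.082,'shoulder')):
    X=p+k*x; print(n,X.round(4),'rel beaker mm',((X[:2]-B)*1000).round(1))
k=(p[2]-.085)/-x[2]; X=p+k*x; print('axis at rim: rel',((X[:2]-B)*1000).round(1),'tilt',np.degrees(np.arccos(-x[2])))
E
python3 q.py
```

```text
[ 0.60507291 -0.20870755  0.1578765 ] [ 0.1  0.9 -0.6] [-0.26 -1.4   0.03] t 29.5833
dist tool axes (units of .02) [0.94 0.03 0.41] rot units(.08) [-0.04  0.73 -0.04]
tip [ 0.5494 -0.1985  0.0222] rel beaker mm [-15.1   2.5]
shoulder [ 0.5804 -0.2042  0.0979] rel beaker mm [15.9 -3.2]
axis at rim: rel [10.6 -2.2] tilt 22.663374895762416
```

Emit:
arm_command(plan=[{"dx": 0.4,"dy": 0,"dz": 0,"wx": 0,"wy": 0,"wz": 0},{"dx": 0.4,"dy": 0,"dz": 0.02,"wx": 0,"wy": 0,"wz": 0},{"dx": 0,"dy": 0,"dz": 0,"wx": 0,"wy": 0,"wz": 0}])

```text
time_s: 29.83
tcp_pos: [0.5991, -0.2081, 0.1414]
eef_rot: [-179.7, 67.3, 169.6]
contact_force: [0.8, -0.8, 1.4]
gripper_width: 0.0134
```

```bash
python3 q.py
```

```text
[ 0.59912587 -0.2080736   0.14139931] [ 0.8 -0.8  1.4] [-0.63 -0.97  0.1 ] t 29.8333
dist tool axes (units of .02) [0.07 0.05 0.37] rot units(.08) [-0.05  0.73 -0.04]
tip [ 0.5433 -0.1979  0.0058] rel beaker mm [-21.2   3.1]
shoulder [ 0.5745 -0.2036  0.0814] rel beaker mm [10.  -2.6]
axis at rim: rel [11.4 -2.8] tilt 22.692651318352524
```

Emit:
arm_command(plan=[{"dx": 0,"dy": 0,"dz": 0,"wx": 0,"wy": 0,"wz": 0},{"dx": 0,"dy": 0,"dz": 0,"wx": 0,"wy": 0,"wz": 0},{"dx": 0,"dy": 0,"dz": 0,"wx": 0,"wy": 0,"wz": 0},{"dx": 0,"dy": 0,"dz": 0,"wx": 0,"wy": 0,"wz": 0},{"dx": 0,"dy": 0,"dz": 0,"wx": 0,"wy": 0,"wz": 0},{"dx": 0,"dy": 0,"dz": 0,"wx": 0,"wy": 0,"wz": 0},{"dx": 0,"dy": 0,"dz": 0,"wx": 0,"wy": 0,"wz": 0},{"dx": 0,"dy": 0,"dz": 0,"wx": 0,"wy": 0,"wz": 0}], fingers=0.2)

```text
time_s: 30.5
tcp_pos: [0.5983, -0.2078, 0.139]
eef_rot: [-179.7, 67.0, 169.6]
contact_force: [-0.5, -0.4, -0.4]
gripper_width: 0.0347
```

```bash
python3 q.py; python3 -c "
from h import *
save('wrist','w25')"
```

```text
[ 0.59830222 -0.20782855  0.13895103] [-0.5 -0.4 -0.4] [-0.26 -1.29 -0.02] t 30.5
dist tool axes (units of .02) [-0.06  0.04  0.36] rot units(.08) [-0.05  0.66 -0.04]
tip [ 0.5418 -0.1975  0.0037] rel beaker mm [-22.7   3.5]
shoulder [ 0.5733 -0.2032  0.0791] rel beaker mm [ 8.8 -2.2]
axis at rim: rel [11.3 -2.7] tilt 23.015435828715606
```

View pics/w25.png

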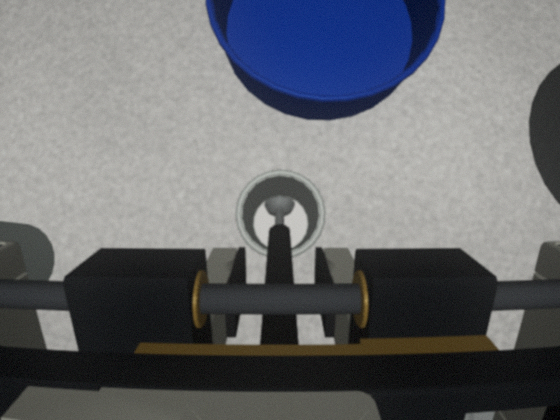

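Emit:
arm_command(plan=[{"dx": 0,"dy": 0,"dz": 0,"wx": 0,"wy": 0,"wz": 0},{"dx": 0,"dy": 0,"dz": 0,"wx": 0,"wy": 0,"wz": 0},{"dx": -0.5,"dy": 0,"dz": 0,"wx": 0,"wy": 0,"wz": 0},{"dx": -0.7,"dy": 0,"dz": 0,"wx": 0,"wy": 0,"wz": 0},{"dx": -0.8,"dy": 0,"dz": 0,"wx": 0,"wy": 0,"wz": 0},{"dx": -0.8,"dy": 0,"dz": 0,"wx": 0,"wy": 0,"wz": 0},{"dx": -0.8,"dy": 0,"dz": 0,"wx": 0,"wy": 0,"wz": 0},{"dx": -0.8,"dy": 0,"dz": 0,"wx": 0,"wy": 0,"wz": 0},{"dx": -0.8,"dy": 0,"dz": 0,"wx": 0,"wy": 0,"wz": 0},{"dx": -0.5,"dy": 0,"dz": 0,"wx": 0,"wy": 0,"wz": 0},{"dx": 0,"dy": 0,"dz": 0,"wx": 0,"wy": 0,"wz": 0}], fingers=-1)

```text
time_s: 31.47
tcp_pos: [0.6449, -0.2171, 0.2546]
eef_rot: [-179.5, 67.1, 169.8]
contact_force: [0.1, -0.2, 1.1]
gripper_width: 0.0874
```

Run:
```python
from dish import *
import pickle
print(r.get_state()['tcp_pos'],r.get_state()['time_s'],r.get_state()['contact_force'])
m=save('wrist','w26')[2]; ms=save('side','s7')[2]; mc=save('scene','c7')[2]
ana('c7',mc); ana('s7',ms); ana('w26',m)
def rim(fn,m):
    z=np.load(f'pics/{fn}.npz'); P=cloud(z['d'],m); X=P[(z['d']>0)&(np.hypot(P[...,0]-.563,P[...,1]+.2)<.04)&(P[...,2]>.080)&(P[...,2]<.09)&(z['p'].min(-1)>60)]
    print(fn,len(X),circ(X[:,:2]).round(4),X[:,2].max())
rim('w26',m);
for f,c in (('s7',ms),('c7',mc)):
    z=np.load(f'pics/{f}.npz');P=cloud(z['d'],c);X=P[(z['d']>0)&(np.hypot(P[...,0]-.60,P[...,1]+.205)<.06)&(P[...,2]>.095)&(P[...,2]<.20)]
    if len(X)>5:
        u=np.linalg.svd(X-X.mean(0))[2][0];u*=np.sign(u[2]);print(f,X.mean(0),X.max(0),np.degrees(np.arccos(u[2])),np.degrees(np.arctan2(u[1],u[0])))
cv2.imwrite('pics/j7.png',cv2.hconcat([cv2.resize(cv2.imread('pics/s7.png'),(400,300)),cv2.resize(cv2.imread('pics/w26.png'),(400,300))]))
```

```text
[ 0.64494721 -0.21709255  0.2545695 ] 31.4667 [ 0.0785173  -0.15111308  1.14560175]
dish [0.5485 0.1502 0.0982]
[[-73.0, 12.0], [-72.0, -26.0], [-60.0, 45.0], [-49.0, -6.0], [-28.0, -68.0], [52.0, 55.0], [69.0, 21.0], [72.0, -9.0]]
dish [0.5423 0.1492 0.0983]
[[-30.0, -65.0], [75.0, -7.0], [74.0, 23.0], [-64.0, -5.0], [54.0, 55.0], [-57.0, 43.0]]
dish [0.5462 0.145  0.0983]
[[-76.0, 13.0], [-72.0, -27.0], [-64.0, 40.0], [-52.0, -5.0], [-30.0, -66.0], [73.0, -11.0]]
w26 747 [ 0.5646 -0.202   0.027 ] 0.08720405633465465
s7 [ 0.60106235 -0.20538775  0.14253667] [ 0.62885091 -0.19298451  0.1908087 ] 26.34203212117048 -10.440573440711432
c7 [ 0.61606064 -0.20566566  0.15098894] [ 0.63628838 -0.19725234  0.18812645] 23.79675411679646 -13.880790455789876
```

View pics/j7.png

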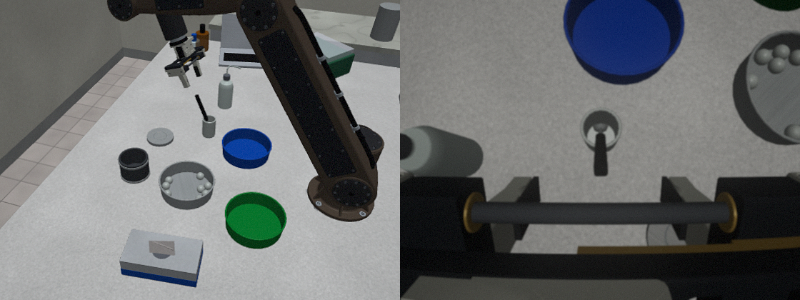

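```bash
python3 -c "
from plant import r
print(r.close_job())"
```

```text
the job is handed in; nothing more can be done
None
```

I stirred the balls with the spoon, stood the spoon back in the beaker bowl down, and handed the job in at about 31.7 s of the 72 s allowed.

**Stirring:** The tip made slightly more than two full rounds at 50–65 mm radius, with extra strokes through the middle and most of a third round. It ran about 0–9 mm above the dish floor. For a moment in the first round it touched the floor at about 4 N.

**Balls:** After the last move, the scene camera showed all eight in the dish. The side camera and the partly blocked wrist view each picked out only six. No ball lies within about 15 mm of any starting spot. They look alike, so I judged this from where they all lie now, not by following each one.

**Spoon and beaker:** The handle's lower end caught on the beaker rim at about 2–3 N on the way in. I backed off, set the spoon more upright and lowered it again. It now leans about 24–26°, as at the start, and the beaker is within about 1 mm of its first position.

**Dish:** It slid about 3–4 mm from where it stood, probably when a ball was pressed against the wall at about 3 N in the third round. I left it there.

**Other things:** They look undisturbed in the pictures, but I did not re-measure them. The open gripper was clear of everything when I handed the job in.

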